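# Mount a tube on the bench centres and hold the curing lamp over its joint

### The arm

A 6-joint arm with a two-finger parallel gripper is mounted at the origin on a cart in front of the work surface, level with it; the furniture and walls round the work are solid. World frame = base frame: x ahead of the robot, y to its left, z up, the work surface at z = 0. Lengths are in m, angles in rad, forces in N, time in s.
With the tool pointing down it reaches from about 0.325 to 0.85 m from the base axis. Payload 4.4 kg.
Tool frame: the origin (TCP) lies at the very end of the fingers, on their centre line; the grasp point (between the pads) lies 19 mm behind it; z points along the fingers, x is the direction in which the jaws open and shut, and the axes are right-handed (so a half turn about z gives the same grasp; the last joint's range is limited). The gripper opens to 94 mm and grips with 3 to 60 N. Pads are 16 mm wide; open, the fingers measure 119 mm over their backs; the gripper's body (75 mm by 177 mm) begins 78 mm behind the grasp point.
Start: joints at [1.05, 0.207, 1.542, -0, 1.393, -0.15], TCP at [0.208, 0.536, 0.205] pointing down, gripper open.
Joint ranges: [-2.73, 2.73], [-0.86, 2.22], [0.23, 2.46], [-1.11, 4.25], [0.08, 2.63], [-2.82, 2.82]. Speed limits (rad/s): [2.79, 2.79, 3.14, 3.14, 3.14, 3.14].

### API

Orientations are given as a unit quaternion [x, y, z, w].
In Python, from station import manip gives the robot as it stands. The module is installed in compiled form; this text tells all that it offers.
- The arm moves only by the shell command python3 -m inch 'ROWS' [FORCE]. ROWS is JSON, a list of rows, each a list of 3 entries, a list of its own where there are three numbers: the opening in per cent of the stroke, from 0 (shut) to 100 (fully open), then the shift along the tool's x, y, z in mm, then the turn about the tool's z in degrees. In form: [[grip, [dx, dy, dz], turn], ...]. A call has 1 to 20 rows; each row shifts and turns the commanded pose from where the row before left it, along the tool's axes as they then stand; what a row does not reach is not made up. A row lasts 1/8 s, in which the tool goes at most 62.5 mm and 10.7 degrees, less where a joint would pass 70% of its speed; a pose out of reach is approached as far as the arm can. A call is refused whole if a number of a shift passes 62.5 or a number of a turn 10.7, either way. A call with a gripper value outside its range is refused whole. The fingers move at their own pace and stop on an object; FORCE is the grip in N (left out, the last holds). Time passes only in rows, so rows that do not move let the fingers close. It gives the time, the measured TCP pose, the force and the opening at its end, in the units of the state.
- manip.observe(): the state, without advancing time (a new reading comes with each control period).
- manip.camera(name): name is "side" or "top" or "wrist"; returns the picture (420x560x3 uint8, red, green, blue); there is no depth.
- manip.camera_model(name): a dict with "mtx" (3x3 intrinsics, pixels), "origin" and "attitude" of the camera in the world. Camera axes: x right, y up, looking along -z (the intrinsics and any distortion apply to the point x, -y, -z); pixel columns grow to the right and rows downward; lengths in m; the calibration is good to about 2 mm. A picture is of the moment at which its call begins: read the wrist's pose just before it. camera_model takes no time and is no camera call; for the wrist camera it gives the pose at the moment of the call.
- manip.finish_job(): hands the job in, once; it reports no verdict.
The state is a dict: "t": time; "joint_pos": joint angles; "joint_vel": joint speeds; "tau": joint torques, N m; "ee_pos": TCP position; "tcp_rot": TCP orientation; "ft_force": force on the tool from outside, world axes, zero at the start; "ft_torque": the same for the moment, N m; "gripper_width": finger opening in m.
Only numpy, scipy, OpenCV 4.12 (cv2) and the standard library are available. Lean on these libraries where they do the work, as an engineer would, in place of code of your own. Each camera call takes 0.05 s, during which the arm holds its last target.

### The job

Cure the bonded joint of the battery tube with the yellow band that lies in the wooden cradle: lay the tube gently in the white rests of the bench centres and slide the tailstock up by its red handle until the tube is fully home in both cups. Then draw the pen-shaped curing lamp out of its leaning sleeve, turn it so that it points straight down, and hold its lens steady about six centimetres above the yellow band, without the lamp touching the tube. Finish while still holding the lamp there, and leave the other things on the table where they are.

Things in the scene. Friction and masses are not known exactly. Their poses are not given: they have to be found in the camera images.
- tube_mid (a point): Centre, on the axis, of the battery tube to be cured: a round cylinder 34 mm across, 176 mm long (white to pale green, brown at one end, narrow yellow band), about 0.11 kg, lying level, axis 52 mm high, in a wooden cradle at the right, between the pile of tubes and the white crate. y axis along the tube, towards the band. Grip it across its middle: the cradle's vees are 86 mm apart.
- tube_band (a point): Centre, on the axis, of the yellow band of that tube, 35 mm from tube_mid (the tube's surface is 17 mm from this point).
- rests_mid (a point): Point of the fixed bench centres midway between two white vee rests, 68 mm high: on the axis of a 34 mm tube lying in them. y axis along the bed towards the tailstock, -y towards the headstock, z up. The vees, 12 mm thick, stand 50 mm either side (88 mm free between) and centre a tube that comes in up to 8 mm off sideways. The grey bed is 54 mm wide, 281 mm long, 20 mm high.
- headstock_rim (a point): Centre of the rim of the headstock's fixed black cup, 90 mm from rests_mid towards -y; same axes. Cup: 48 mm outside, round recess 39 mm wide and 8 mm deep, open towards +y, coaxial with a tube in the vees.
- tailstock_rim (a point): Centre of the rim of the same kind of cup on the sliding tailstock, open towards -y; 120 mm minus the joint value from rests_mid towards +y; same axes. A tube laid in the vees must lie between the two rims; the tailstock then pushes it along the vees into the headstock's cup.
- centres_mid (a point): Where the middle of the tube lies when it is fully home in both cups: 10 mm from rests_mid towards -y, same height and axes.
- tailstock (a joint): Slide of the tailstock along the bed, m: 0 fully back, grows towards the headstock. With the tube bottomed in both cups it reads about 0.050 (end stop without a tube 0.056). It stays where it is left; moving it takes about 2 N, or 3 N with a tube before it.
- tailstock_handle (a point): Middle of the red upright handle on the tailstock: a round bar 18 mm across, from 98 to 134 mm above the table (this point: 116 mm). It can be pinched from above.
- lamp_grip (a point): Point on the axis of the round pen-shaped curing lamp, in its smooth black handle, 105 mm from the lens. The lamp is 150 mm long, 25 mm across (26 mm at the head), 0.12 kg. z axis along the lamp from the lens to the tail end, which is 45 mm beyond this point.
- lamp_lens (a point): Centre of the lamp's violet lens, at its end face; same axes as lamp_grip. In the stand it is about 62 mm down the sleeve: lift the lamp well clear of the stand and of the tall open carton behind it before turning it.
- sleeve_mouth (a point): Centre of the mouth of the sleeve of the fixed lamp stand, front left before the carton. The sleeve (43 mm outside, 29 mm inside) leans about 43 degrees and holds the lamp lens first, 63 mm deep; the handle sticks out upwards, leaning roughly towards the robot. Draw the lamp out along its own axis. z axis vertical; x axis level, pointing to the sleeve's closed lower end. Foot 94 by 66 mm.
- glue: Glue bottle with blue cap, 36 mm wide, 106 mm high, behind the bench centres (bystander); origin at its underside.
- driver: Small orange screwdriver, 164 mm long, 20 mm handle, lying at the front (bystander); origin at its underside.

How it is judged:
By the outcome, as a careful person would: the job done as asked, in the order asked, and still so for the second after the job is handed in, while the arm keeps its last pose, push and grip.
It also fails if it takes over 72 s, if anything falls off the work surface, if the arm or the gripper's body presses on something with over 40 N, if the wrist force passes 120 N, or if a joint passes its speed limit or range.

## Working session

There is one attempt and no reset: what is moved stays moved. The work goes in short steps, Python scripts to look and compute and a shell command to move; the robot and the scene stay as the last step left them, time stands still between calls to the robot, and variables do not carry over. Pictures are saved under pics/ and viewed, and the job is handed in when it is done.

```bash
mkdir -p pics; ls
python3 - <<'E'
from station import manip
import cv2, numpy as np
o=manip.observe(); print({k:np.round(v,3).tolist() for k,v in o.items()})
for n in ("side","top","wrist"):
    m=manip.camera_model(n); print(n,{k:np.round(v,4).tolist() if not isinstance(v,str) else v for k,v in m.items()})
    im=manip.camera(n); cv2.imwrite(f"pics/{n}0.png",cv2.cvtColor(im,cv2.COLOR_RGB2BGR))
E
```

```text
pics
{'t': 0.0, 'joint_pos': [1.049, 0.207, 1.543, -0.0, 1.394, -0.15], 'joint_vel': [0.001, -0.0, -0.001, 0.001, -0.003, -0.0], 'tau': [-0.001, -37.086, -28.142, 0.07, 0.036, -0.0], 'ee_pos': [0.208, 0.535, 0.204], 'tcp_rot': [0.825, 0.565, -0.001, 0.0], 'ft_force': [-0.352, 0.101, 0.634], 'ft_torque': [0.002, 0.042, 0.006], 'gripper_width': 0.094}
side {'mtx': [[515.9412, 0.0, 284.281], [0.0, 515.9412, 208.4474], [0.0, 0.0, 1.0]], 'origin': [0.0266, -0.8111, 0.7235], 'attitude': [0.479, -0.1421, -0.238, 0.8329]}
top {'mtx': [[451.2194, 0.0, 280.9095], [0.0, 451.2194, 210.1794], [0.0, 0.0, 1.0]], 'origin': [0.4317, 0.0812, 1.1792], 'attitude': [-0.0494, 0.0551, 0.7111, -0.6992]}
wrist {'mtx': [[299.9309, 0.0, 281.5459], [0.0, 299.9309, 215.4855], [0.0, 0.0, 1.0]], 'origin': [0.1378, 0.5612, 0.383], 'attitude': [-0.1068, -0.0723, 0.5599, 0.8184]}
```

View pics/top0.png

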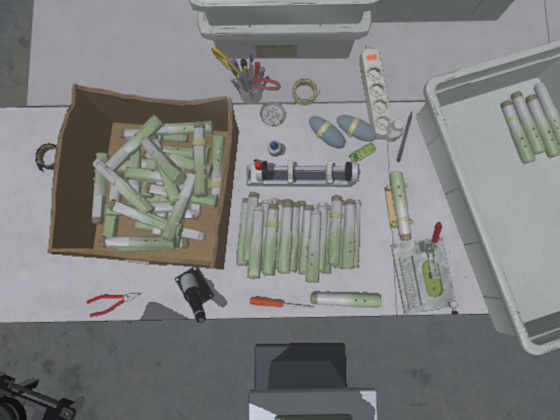

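View pics/side0.png

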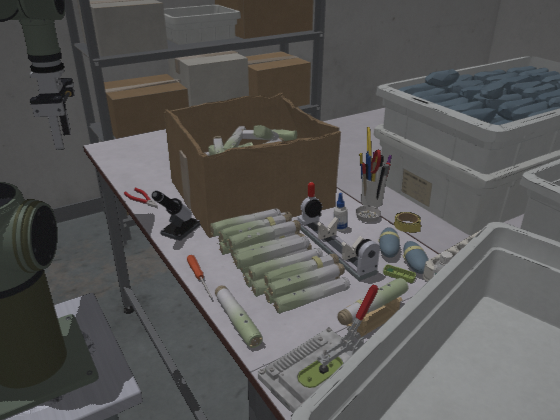

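View pics/wrist0.png

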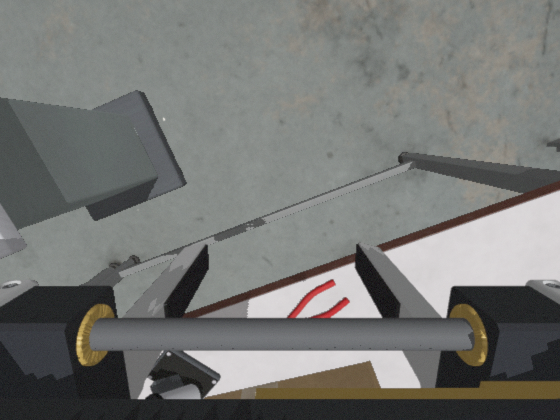

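```bash
cat > h.py <<'E'
import numpy as np, cv2
from station import manip
from scipy.spatial.transform import Rotation as R
def cam(n):
    m=manip.camera_model(n); return np.array(m["mtx"]),np.array(m["origin"]),R.from_quat(m["attitude"]).as_matrix()
def ray(c,u,v):
    K,o,A=c; d=np.linalg.inv(K)@np.array([u,v,1.]); return o, A@np.array([d[0],-d[1],-d[2]])
def onz(c,u,v,z):
    o,d=ray(c,u,v); return o+d*(z-o[2])/d[2]
def proj(c,p):
    K,o,A=c; q=A.T@(np.array(p)-o); w=K@np.array([q[0],-q[1],-q[2]]); return w[:2]/w[2]
def tri(c1,p1,c2,p2):
    o1,d1=ray(c1,*p1); o2,d2=ray(c2,*p2); d1/=np.linalg.norm(d1); d2/=np.linalg.norm(d2)
    s=np.linalg.lstsq(np.c_[d1,-d2],o2-o1,rcond=None)[0]; a=o1+d1*s[0]; b=o2+d2*s[1]; return (a+b)/2,np.linalg.norm(a-b)
def grab(n,f):
    im=cv2.cvtColor(manip.camera(n),cv2.COLOR_RGB2BGR); cv2.imwrite(f"pics/{f}.png",im); return im
def crop(src,dst,x0,y0,x1,y1,s):
    im=cv2.imread(f"pics/{src}.png")[y0:y1,x0:x1]; im=cv2.resize(im,None,fx=s,fy=s,interpolation=cv2.INTER_CUBIC)
    for x in range((x0//10+1)*10,x1,10):
        cv2.line(im,((x-x0)*s,0),((x-x0)*s,4 if x%50 else 12),(0,0,255),1)
        if x%50==0: cv2.putText(im,str(x),((x-x0)*s,22),0,.4,(0,0,255),1)
    for y in range((y0//10+1)*10,y1,10):
        cv2.line(im,(0,(y-y0)*s),(4 if y%50 else 12,(y-y0)*s),(0,0,255),1)
        if y%50==0: cv2.putText(im,str(y),(14,(y-y0)*s),0,.4,(0,0,255),1)
    cv2.imwrite(f"pics/{dst}.png",im)
E
python3 - <<'E'
from h import *
crop("top0","topA",230,130,430,260,4)
crop("top0","topL",140,240,240,330,6)
crop("side0","sideA",280,170,420,340,4)
crop("side0","sideL",120,170,220,250,6)
E
```

```text
(no output)
```

View pics/topA.png

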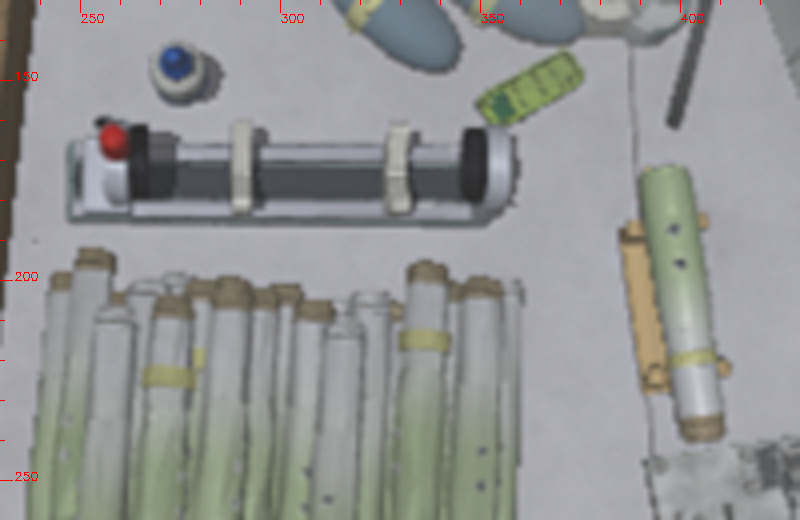

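View pics/sideA.png

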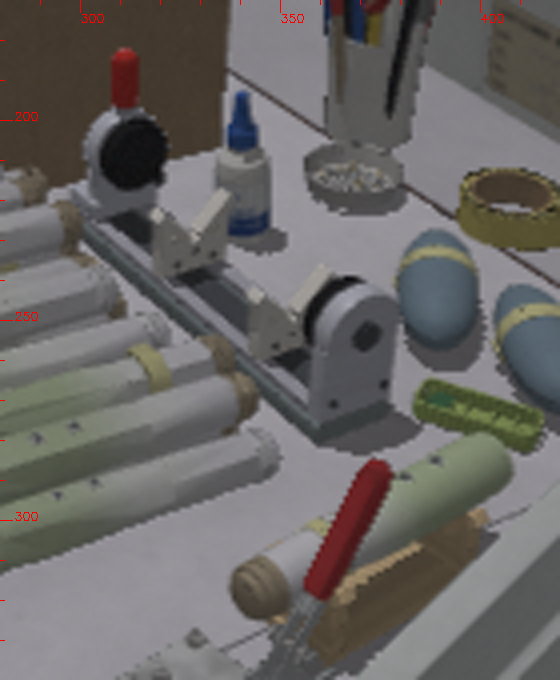

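View pics/topL.png

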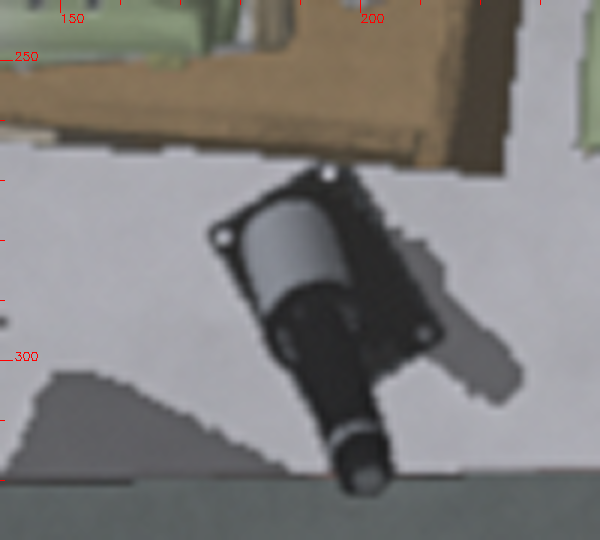

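View pics/sideL.png

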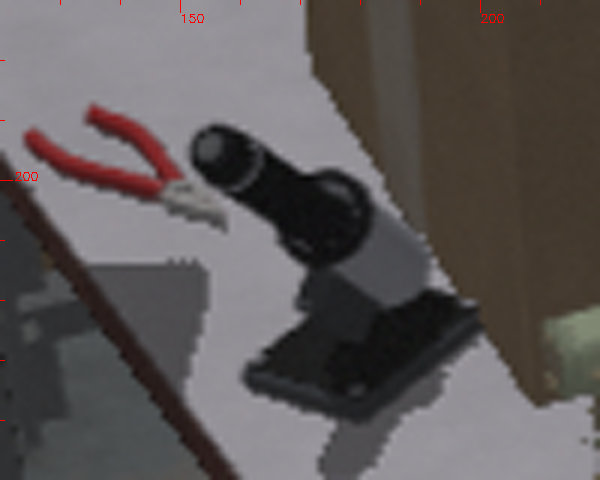

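Run:
```python
from h import *
T=cam("top");S=cam("side")
def zt(X,Y): return 230+(X+.5)/4-.5,130+(Y+.5)/4-.5
def zs(X,Y): return 280+(X+.5)/4-.5,170+(Y+.5)/4-.5
def p(n,a): print(n,np.round(a,4))
for n,X,Y,z in [("band",691,357,.052),("green end",665,168,.052),("brown end",701,430,.052),
  ("headcup L face centre",461,165,.068),("tailcup R face",149,163,.068),("vee tail",242,165,.07),("vee head",399,166,.07),("handle top",114,141,.134),
  ("bed corner BL",68,221,.02),("bed BR(ish)",497,221,.02),("bedTL",70,138,.02),("glue",175,62,.106)]:
    p(n,onz(T,*zt(X,Y),z))
p("handle top tri",tri(T,zt(114,140),S,zs(124,50))[0]); print(tri(T,zt(114,140),S,zs(124,50))[1])
a,e=tri(T,zt(149,163),S,zs(133,153));p("tailrim tri",a);print(e)
a,e=tri(T,zt(691,357),S,zs(322,522));p("band tri",a);print(e)
def lt(X,Y): return 140+(X+.5)/6-.5,240+(Y+.5)/6-.5
def ls(X,Y): return 120+(X+.5)/6-.5,170+(Y+.5)/6-.5
a,e=tri(T,lt(367,481),S,ls(207,146));p("lamp tail tri",a);print(e); tail=a
a,e=tri(T,lt(358,440),S,ls(240,170));p("silver ring tri",a);print(e)
a,e=tri(T,lt(314,322),S,ls(327,222));p("mouth tri",a);print(e)
b,e=tri(T,lt(290,235),S,ls(400,290));p("sleeve low tri",b);print(e)
```

```text
band [ 0.5723 -0.2354  0.052 ]
green end [ 0.6946 -0.2257  0.052 ]
brown end [ 0.5261 -0.239   0.052 ]
headcup L face centre [ 0.6948 -0.0924  0.068 ]
tailcup R face [0.6992 0.1045 0.068 ]
vee tail [0.6965 0.0459 0.07  ]
vee head [ 0.6943 -0.053   0.07  ]
handle top [0.6971 0.1237 0.134 ]
bed corner BL [0.6727 0.159  0.02  ]
bed BR(ish) [ 0.6682 -0.1221  0.02  ]
bedTL [0.7285 0.1573 0.02  ]
glue [0.7534 0.0869 0.106 ]
handle top tri [0.6978 0.1233 0.1358]
0.001212827505092464
tailrim tri [0.6972 0.1051 0.0711]
0.0028659997660508267
band tri [ 0.5713 -0.2318  0.0669]
0.002035609122334013
lamp tail tri [0.341  0.2555 0.1415]
0.00020188928232541762
silver ring tri [0.3548 0.262  0.1237]
0.00032387374038157535
mouth tri [0.3974 0.2887 0.074 ]
0.00043561239799498966
sleeve low tri [0.4329 0.3093 0.0188]
0.0012275889114930546
```

Run:
```python
from h import *
crop("top0","topC",380,50,540,360,2)
crop("side0","sideC",280,210,560,420,2)
```

```text
(no output)
```

View pics/topC.png

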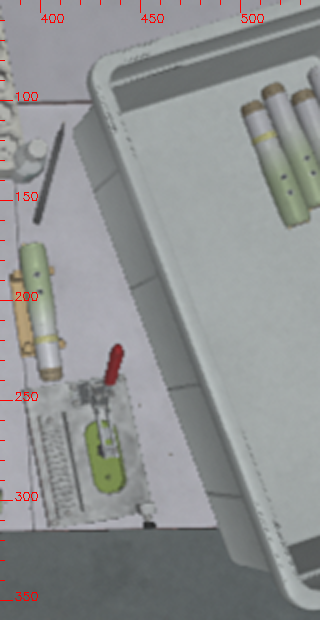

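View pics/sideC.png

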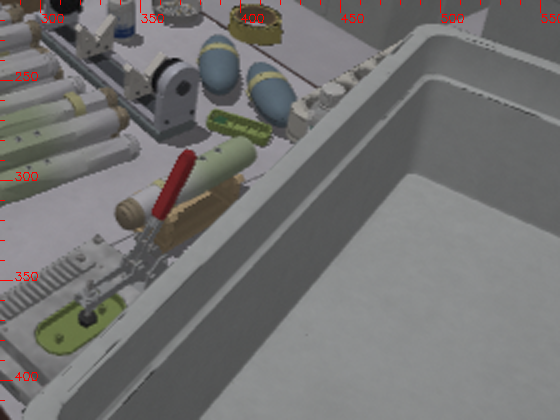

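Run:
```python
from h import *
T=cam("top");S=cam("side")
print(tri(T,(427,80),S,(487,223)))
print(tri(T,(427,80),S,(492,222)))
for uv in [(449,160),(465,200),(485,250)]:
  for z in (.15,.2): print(uv,z,onz(T,*uv,z))
# project points for predicted body positions
```

```text
(array([ 0.87854787, -0.2721185 ,  0.17056988]), np.float64(0.02030118449844184))
(array([ 0.88268034, -0.27533717,  0.17122879]), np.float64(0.010567927959483038))
(449, 160) 0.15 [ 0.69772245 -0.32563836  0.15      ]
(449, 160) 0.2 [ 0.68479734 -0.30587342  0.2       ]
(465, 200) 0.15 [ 0.60180985 -0.35594217  0.15      ]
(465, 200) 0.2 [ 0.59354419 -0.33470506  0.2       ]
(485, 250) 0.15 [ 0.48538362 -0.39272731  0.15      ]
(485, 250) 0.2 [ 0.48277397 -0.36970317  0.2       ]
```

```bash
cat >> h.py <<'E'
def st(): 
    o=manip.observe(); M=R.from_quat(o["tcp_rot"]).as_matrix(); return o,np.array(o["ee_pos"]),M
def plan(tgt,theta=None):
    o,p,M=st(); d=np.array(tgt)-p
    print("t",round(o["t"],2),"tcp",np.round(p,4),"theta",round(np.degrees(np.arctan2(M[1,0],M[0,0])),2),"tilt",np.round(M[:2,2],4),"F",np.round(o["ft_force"],1),"w",round(o["gripper_width"],4))
    print(" shift mm tool",np.round(1000*M.T@d,1), end=" ")
    if theta is not None:
        th=np.arctan2(M[1,0],M[0,0]); print("turn",round(-(theta-np.degrees(th)+180)%360-180 if False else -((theta-np.degrees(th)+180)%360-180),2), end="")
        c=np.radians(theta); N=np.array([[np.cos(c),np.sin(c),0],[np.sin(c),-np.cos(c),0],[0,0,-1]]).T
        print(" shift after turn",np.round(1000*N.T@d,1) if 0 else np.round(1000*np.array([N[:,0]@d,N[:,1]@d,N[:,2]@d]),1),end="")
    print()
E
sed -i 's/N=np.array(\[\[np.cos(c),np.sin(c),0\],\[np.sin(c),-np.cos(c),0\],\[0,0,-1\]\]).T/N=np.array([[np.cos(c),np.sin(c),0],[np.sin(c),-np.cos(c),0],[0,0,-1]])/' h.py
python3 - <<'E'
from h import *
T=cam("top");S=cam("side")
crop("side0","sideB",140,80,350,250,3)
plan((.61,-.2325,.15),94.5)
print(tri(T,(438,223),S,(374,287)))
E
```

```text
t 0.15 tcp [0.2081 0.5354 0.2045] theta 68.76 tilt [-0.0009 -0.0016] F [-0.3  0.3  1.1] w 0.0942
 shift mm tool [-570.   652.9   55.4] turn -25.74 shift after turn [-797.   340.4   54.5]
(array([ 0.54878358, -0.28955162,  0.14861493]), np.float64(0.0012955665145252297))
```

View pics/sideB.png

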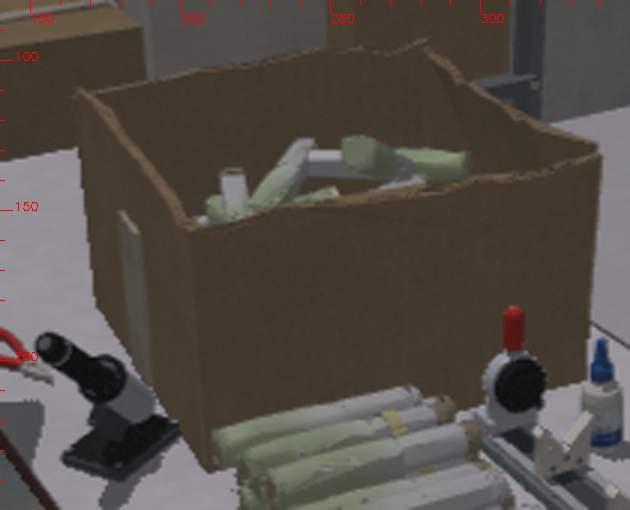

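```bash
python3 - <<'E'
from h import *
T=cam("top");S=cam("side")
for uv in [(224,268),(220,267),(227,266)]:
  print(tri(T,uv,S,(202.5,155)))
print(tri(T,(237,100),S,(339,130)))
E
python3 -m inch '[[100,[0,0,-50],-8.6],[100,[0,0,-50],-8.6],[100,[0,0,-45],-8.6],[100,[0,0,0],0]]' 20
```

```text
(array([0.44914451, 0.19351848, 0.2404226 ]), np.float64(0.008079762553732158))
(array([0.45200711, 0.20202043, 0.23647032]), np.float64(0.006830406267636335))
(array([0.45027658, 0.18831156, 0.24232397]), np.float64(0.014171974910911234))
(array([0.81503398, 0.16553883, 0.23704485]), np.float64(0.005132481401533385))
t: 0.65
ee_pos: [0.2094, 0.5378, 0.3555]
tcp_rot: [0.678, 0.735, 0.005, -0.001]
ft_force: [-0.4, -0.2, -0.1]
gripper_width: 0.094
```

Run:
```python
from h import *
plan((.61,-.2325,.28),94.5)
```

```text
t 0.65 tcp [0.2094 0.5378 0.3555] theta 94.56 tilt [0.0047 0.0081] F [-0.4 -0.2 -0.1] w 0.094
 shift mm tool [-800.2  337.7   71.1] turn 0.06 shift after turn [-799.3  338.9   75.5]
```

```bash
python3 -m inch '[[100,[-50,21,0],0],[100,[-50,21,0],0],[100,[-50,21,0],0],[100,[-50,21,0],0],[100,[-50,21,0],0],[100,[-50,21,0],0],[100,[-50,21,0],0],[100,[-50,21,0],0],[100,[-50,21,0],0],[100,[-50,21,0],0],[100,[-50,21,0],0],[100,[0,0,0],0]]'
python3 - <<'E'
from h import *
C=cam("wrist"); print(C[1],C[2]@[0,0,-1]); grab("wrist","w1"); plan((.61,-.2325,.28),94.5)
for p in [(.695,-.003,.068),(.61,-.2325,.052),(.697,.123,.116)]: print(proj(C,p))
E
```

```text
t: 2.15
ee_pos: [0.4824, 0.0032, 0.3478]
tcp_rot: [0.681, 0.732, -0.001, -0.002]
ft_force: [0.1, 1.6, -0.2]
gripper_width: 0.0939
[ 0.40796451 -0.00358646  0.52660356] [ 0.25108925  0.01939026 -0.96776971]
t 2.2 tcp [0.4817 0.0049 0.3482] theta 94.32 tilt [-0.0044  0.0012] F [ 0.2  0.  -0.7] w 0.094
 shift mm tool [-246.5  110.3   67.3] turn -0.18 shift after turn [-246.8  109.2   68.2]
[269.44549717 309.43579042]
[137.07643213 250.73616249]
[348.05850134 332.60341641]
```

View pics/w1.png

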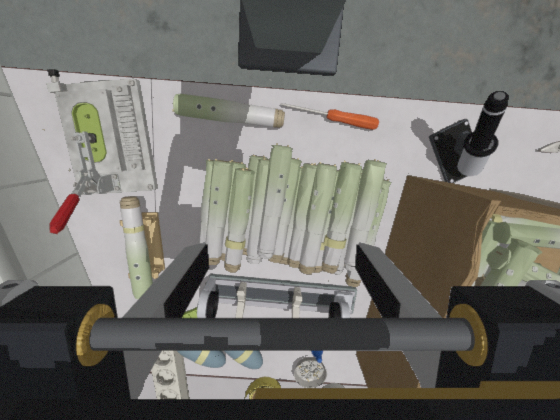

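Run:
```python
from h import *
crop("w1","w1L",420,80,540,190,6)
crop("w1","w1T",100,180,180,310,5)
```

```text
(no output)
```

View pics/w1L.png

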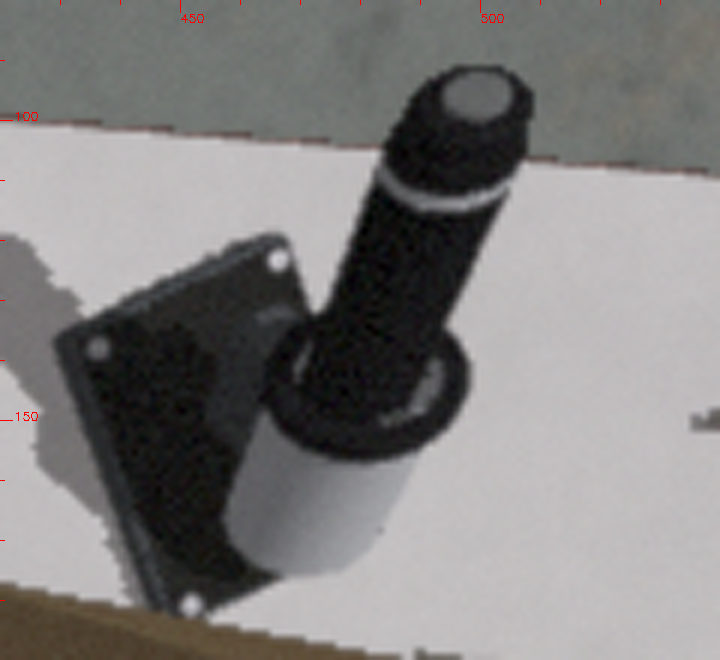

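View pics/w1T.png

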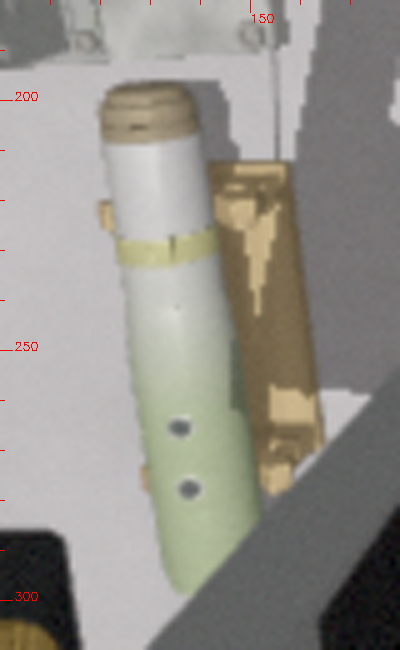

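Run:
```python
from h import *
T=cam("top");S=cam("side");W=cam("wrist")
def lt(X,Y): return 140+(X+.5)/6-.5,240+(Y+.5)/6-.5
def ls(X,Y): return 120+(X+.5)/6-.5,170+(Y+.5)/6-.5
def wl(X,Y): return 420+(X+.5)/6-.5,80+(Y+.5)/6-.5
def wt(X,Y): return 100+(X+.5)/5-.5,180+(Y+.5)/5-.5
for n,a,b,c in [("tail",(367,481),(207,146),(478,95)),("ring",(358,440),(240,170),(443,195)),("mouth",(314,322),(327,222),(367,386))]:
    print(n,[ (np.round(q[0],4),round(q[1],4)) for q in (tri(T,lt(*a),W,wl(*c)),tri(S,ls(*b),W,wl(*c)))])
for n,X,Y in [("band",168,248),("brownend",150,110),("mid-ish",190,385)]:
    print(n,onz(W,*wt(X,Y),.052))
```

```text
tail [(array([0.3402, 0.255 , 0.1438]), np.float64(0.0019)), (array([0.3399, 0.2548, 0.1426]), np.float64(0.0022))]
ring [(array([0.356 , 0.2608, 0.1315]), np.float64(0.0016)), (array([0.356 , 0.2673, 0.1211]), np.float64(0.0012))]
mouth [(array([0.3963, 0.2874, 0.0806]), np.float64(0.0031)), (array([0.396 , 0.2904, 0.0741]), np.float64(0.0036))]
band [ 0.57239847 -0.23490033  0.052     ]
brownend [ 0.52590268 -0.23840912  0.052     ]
mid-ish [ 0.62074024 -0.22984914  0.052     ]
```

```bash
python3 -m inch '[[75,[-49,22,14],0],[75,[-49,22,14],0],[75,[-49,22,14],0],[75,[-49,22,14],0],[75,[-49,22,14],0],[75,[0,0,0],0],[75,[0,0,0],0]]'
python3 - <<'E'
from h import *
T=cam("top");S=cam("side"); 
grab("wrist","w2"); plan((.608,-.2322,.036),94.7)
grab("top","t2")
E
```

```text
t: 3.08
ee_pos: [0.6111, -0.2275, 0.2798]
tcp_rot: [0.678, 0.735, 0.0, -0.001]
ft_force: [-0.3, 0.5, 0.8]
gripper_width: 0.0704
t 3.12 tcp [ 0.6113 -0.2273  0.2808] theta 94.66 tilt [-0.      0.0007] F [-0.2 -0.2  0.4] w 0.0705
 shift mm tool [ -4.7  -3.7 244.8] turn -0.04 shift after turn [ -4.6  -3.7 244.8]
```

View pics/w2.png

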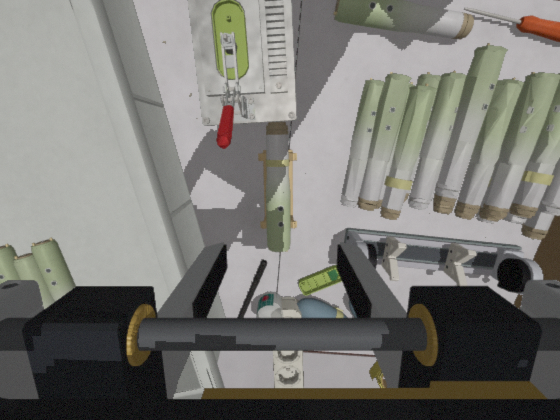

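View pics/t2.png

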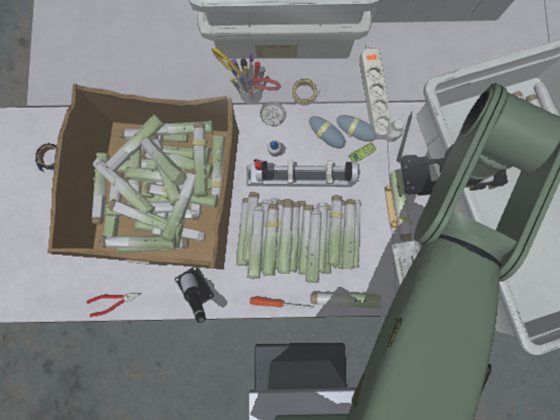

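Run:
```python
from h import *
W=cam("wrist"); crop("w2","w2T",230,90,330,260,4)
```

```text
(no output)
```

View pics/w2T.png

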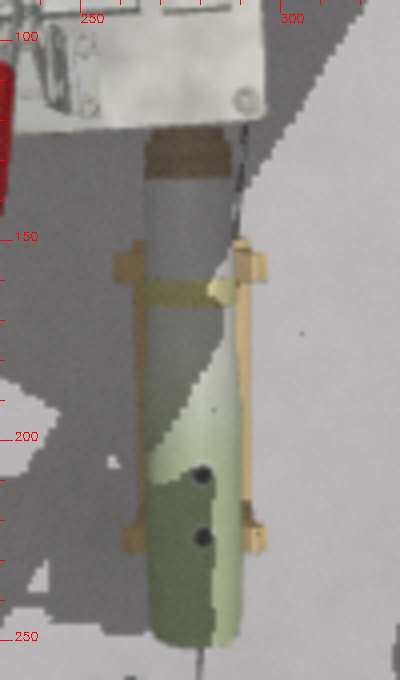

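Run:
```python
from h import *
W=cam("wrist")
def w(X,Y): return 230+(X+.5)/4-.5,90+(Y+.5)/4-.5
for n,X,Y in [("band",188.5,293),("green",197,643),("brown",189,132),("vee1",190,265),("vee2",195,537)]: print(n,onz(W,*w(X,Y),.052))
```

```text
band [ 0.57189761 -0.23809564  0.052     ]
green [ 0.69692681 -0.22531283  0.052     ]
brown [ 0.52029297 -0.24193084  0.052     ]
vee1 [ 0.56263292 -0.23831066  0.052     ]
vee2 [ 0.65697851 -0.22919247  0.052     ]
```

```bash
python3 -m inch '[[75,[-5.7,-4,45],-0.4],[75,[0,0,45],0],[75,[0,0,45],0],[75,[0,0,45],0],[75,[0,0,30],0],[75,[0,0,20],0],[75,[0,0,14],0],[75,[0,0,0],0]]'
python3 - <<'E'
from h import *
plan((.6075,-.2333,.036),95)
E
```

```text
t: 4.18
ee_pos: [0.6077, -0.235, 0.0363]
tcp_rot: [0.676, 0.737, -0.0, -0.0]
ft_force: [0.2, -0.2, 0.9]
gripper_width: 0.0699
t 4.17 tcp [ 0.6077 -0.235   0.0363] theta 94.98 tilt [-0.0005  0.0003] F [ 0.2 -0.2  0.9] w 0.0699
 shift mm tool [ 1.7 -0.1  0.3] turn -0.02 shift after turn [ 1.7 -0.1  0.3]
```

Close on the tube and lift.

```bash
python3 -m inch '[[75,[1,0,0],0],[20,[0,0,0],0],[20,[0,0,0],0],[20,[0,0,0],0],[20,[0,0,0],0],[20,[0,0,0],0]]' 20; python3 -m inch '[[20,[0,0,-10],0],[20,[0,0,-25],0],[20,[0,0,-35],0],[20,[0,0,-35],0],[20,[0,0,-35],0],[20,[0,0,-35],0],[20,[0,0,0],0]]'
python3 - <<'E'
from h import *
plan((.695,-.003,.25),-1.2)
E
```

```text
t: 4.92
ee_pos: [0.6077, -0.2328, 0.0365]
tcp_rot: [0.676, 0.737, 0.001, -0.001]
ft_force: [-1.0, 5.3, 3.4]
gripper_width: 0.0334
t: 5.8
ee_pos: [0.6101, -0.2366, 0.2161]
tcp_rot: [0.676, 0.737, 0.001, 0.005]
ft_force: [-0.9, -0.7, -0.1]
gripper_width: 0.0336
t 5.8 tcp [ 0.6101 -0.2366  0.2161] theta 94.93 tilt [ 0.0078 -0.0055] F [-0.9 -0.7 -0.1] w 0.0336
 shift mm tool [225.2 104.9 -34.6] turn 96.13 shift after turn [  80.  -235.3  -33.9]
```

```bash
python3 -m inch '[[20,[45,21,-7],0],[20,[45,21,-7],0],[20,[45,21,-7],0],[20,[45,21,-7],0],[20,[45,21,-7],0],[20,[0,0,0],10.7],[20,[0,0,0],10.7],[20,[0,0,0],10.7],[20,[0,0,0],10.7],[20,[0,0,0],10.7],[20,[0,0,0],10.7],[20,[0,0,0],10.7],[20,[0,0,0],10.7],[20,[0,0,0],10.5],[20,[0,0,0],0],[20,[0,0,0],0]]'
python3 - <<'E'
from h import *
grab("wrist","w3");plan((.695,-.003,.15),-1.2)
grab("top","t3");grab("side","s3")
crop("side","x",0,0,1,1,1) if 0 else None
crop("s3","s3A",280,130,420,300,4)
E
```

```text
t: 7.8
ee_pos: [0.6925, -0.0014, 0.245]
tcp_rot: [1.0, -0.009, -0.001, 0.0]
ft_force: [-0.4, -0.9, -1.0]
gripper_width: 0.0333
t 7.85 tcp [ 0.6926 -0.0014  0.2454] theta -1.04 tilt [-0.0014 -0.0001] F [ 0.2  0.1 -1.1] w 0.0335
 shift mm tool [ 2.5  1.5 95.4] turn 0.16 shift after turn [ 2.4  1.5 95.4]
```

View pics/w3.png

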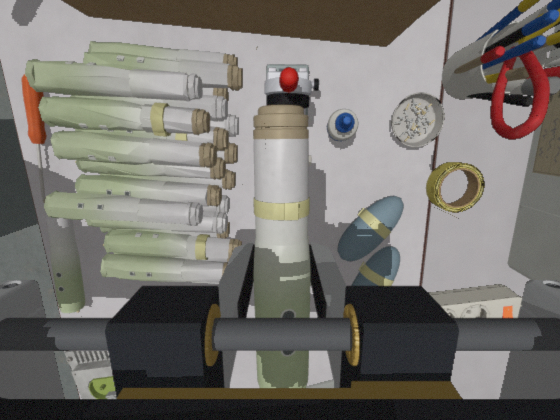

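View pics/t3.png

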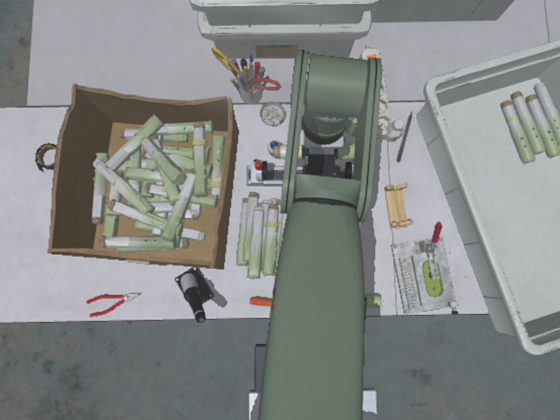

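View pics/s3A.png

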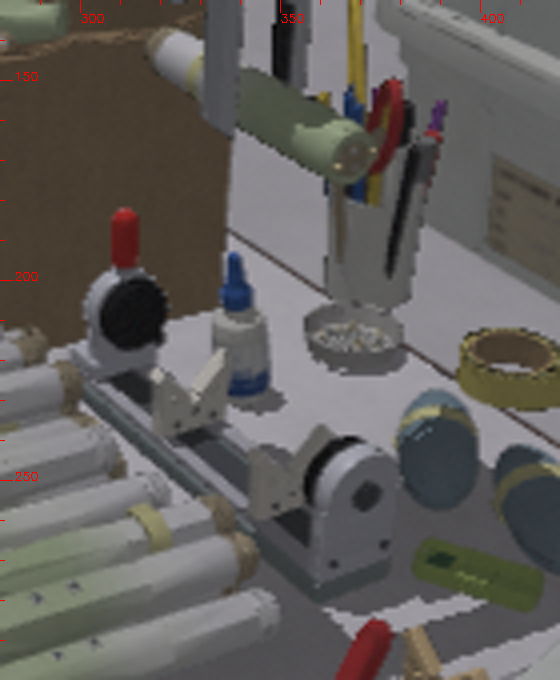

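Run:
```python
from h import *
W=cam("wrist");S=cam("side");T=cam("top")
print("band",onz(W,281,210,.261),"brownend",onz(W,280,110,.261),"brownend hi",onz(W,280,106,.261))
def zs(X,Y): return 280+(X+.5)/4-.5,130+(Y+.5)/4-.5
# side: green end centre on plane x=0.693
def onx(c,u,v,x):
    o,d=ray(c,u,v); return o+d*(x-o[0])/d[0]
print("green",onx(S,*zs(354,156),.695)); print("brown",onx(S,*zs(157,42),.695))
# vee notches in side view at x=.696
for n,X,Y in [("vt L tip",158,375),("vt R tip",223,352),("vt notch",192,402),("vh L tip",255,450),("vh R tip",322,428),("tail rim c",132,313),("vh notch",290,478)]:
    print(n,onx(S,*zs(X,Y),.696))
print("handle seen w3", onz(W,289,78,.134))
print("expect tail rim", proj(S,(.6985,.1045,.068)), "meas",zs(132,313))
```

```text
band [0.69204995 0.03156758 0.261     ] brownend [0.69256565 0.08468063 0.261     ] brownend hi [0.69260513 0.08662745 0.261     ]
green [ 0.695      -0.08430874  0.25914527]
brown [0.695      0.09203651 0.26016179]
vt L tip [0.696      0.07635604 0.04018947]
vt R tip [0.696      0.01335635 0.08952968]
vt notch [0.696      0.04021396 0.03964822]
vh L tip [ 0.696      -0.02291082  0.04006857]
vh R tip [ 0.696      -0.07920347  0.08710019]
tail rim c [0.696      0.10688545 0.07027867]
vh notch [ 0.696      -0.05614274  0.03940845]
handle seen w3 [0.70074338 0.12180554 0.134     ]
expect tail rim [313.9395518  208.79826489] meas (312.625, 207.875)
```

```bash
python3 -m inch '[[20,[3.9,-6,40],0.2],[20,[0,0,45],0],[20,[0,0,40],0],[20,[0,0,16],0],[20,[0,0,0],0],[20,[0,0,0],0]]'
python3 - <<'E'
from h import *
plan((.6965,.0045,.0525),-1.2)
grab("side","s4")
crop("s4","s4A",280,150,420,300,4)
E
```

```text
t: 8.7
ee_pos: [0.6988, 0.0045, 0.108]
tcp_rot: [1.0, -0.012, 0.002, 0.0]
ft_force: [1.0, -0.6, -1.1]
gripper_width: 0.0333
t 8.7 tcp [0.6988 0.0045 0.108 ] theta -1.34 tilt [ 0.0042 -0.0005] F [ 1.  -0.6 -1.1] w 0.0333
 shift mm tool [-2.5 -0.  55.5] turn -0.14 shift after turn [-2.3  0.  55.5]
```

View pics/s4A.png

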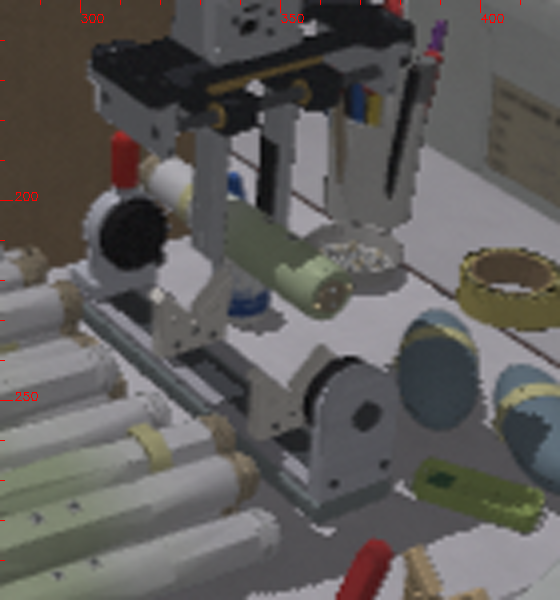

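Run:
```python
from h import *
S=cam("side")
def zs(X,Y): return 280+(X+.5)/4-.5,150+(Y+.5)/4-.5
def inv(p): return np.round((np.array(p)+.5-[280,150])*4-.5,0)
def onx(c,u,v,x):
    o,d=ray(c,u,v); return o+d*(x-o[0])/d[0]
print(onx(S,*zs(333,298),.698),onx(S,*zs(150,174),.6985),onx(S,*zs(132.5,234),.698))
ang=np.linspace(0,2*np.pi,13)
for y0 in (-.09,-.094,-.098):
    P=[inv(proj(S,(.6945+.024*np.cos(a),y0,.068+.024*np.sin(a)))) for a in ang]; P=np.array(P); print(y0,P.min(0),P.max(0))
for y0 in (.1,.104,.108,.112):
    P=[inv(proj(S,(.6985+.024*np.cos(a),y0,.068+.024*np.sin(a)))) for a in ang]; P=np.array(P); print(y0,P.min(0),P.max(0))
```

```text
[ 0.698      -0.0819478   0.12107723] [0.6985     0.09404707 0.11798956] [0.698      0.10904472 0.06788041]
-0.09 [296. 349.] [362. 423.]
-0.094 [301. 352.] [367. 426.]
-0.098 [305. 356.] [371. 430.]
0.1 [110. 206.] [172. 273.]
0.104 [106. 204.] [168. 270.]
0.108 [103. 201.] [165. 267.]
0.112 [ 99. 198.] [161. 265.]
```

```bash
python3 -m inch '[[20,[0,0,0],0],[20,[0,0,15],0],[20,[0,0,12],0],[20,[0,0,12],0],[20,[0,0,6],0],[20,[0,0,3],0],[20,[0,0,0],0]]'
python3 - <<'E'
from h import *
plan((.6965,.0045,.0525),-1.2)
E
```

```text
t: 9.62
ee_pos: [0.6971, 0.0047, 0.0574]
tcp_rot: [1.0, -0.012, 0.0, 0.0]
ft_force: [0.2, 0.0, -0.4]
gripper_width: 0.0337
t 9.62 tcp [0.6971 0.0047 0.0574] theta -1.34 tilt [ 0.0001 -0.    ] F [ 0.2  0.  -0.4] w 0.0337
 shift mm tool [-0.6  0.2  4.9] turn -0.14 shift after turn [-0.6  0.2  4.9]
```

```bash
python3 -m inch '[[20,[0,0,2],0],[20,[0,0,1.5],0],[20,[0,0,0],0]]';python3 -m inch '[[20,[0,0,1],0],[20,[0,0,0],0]]'
```

```text
t: 10.0
ee_pos: [0.6969, 0.0047, 0.054]
tcp_rot: [1.0, -0.012, -0.0, 0.0]
ft_force: [0.0, 0.1, -1.0]
gripper_width: 0.0333
t: 10.25
ee_pos: [0.6973, 0.0046, 0.0533]
tcp_rot: [1.0, -0.012, 0.0, -0.0]
ft_force: [1.5, -0.3, 0.4]
gripper_width: 0.0332
```

```bash
python3 -m inch '[[20,[0,0,0.8],0],[20,[0,0,0],0]]';python3 -m inch '[[20,[0,0,0.8],0],[20,[0,0,0],0]]'
```

```text
t: 10.5
ee_pos: [0.6976, 0.0047, 0.0529]
tcp_rot: [1.0, -0.012, 0.001, -0.0]
ft_force: [-0.6, 0.3, 2.7]
gripper_width: 0.0337
t: 10.75
ee_pos: [0.6978, 0.0048, 0.0527]
tcp_rot: [1.0, -0.012, 0.001, -0.0]
ft_force: [-1.2, 0.0, 4.9]
gripper_width: 0.0337
```

```bash
python3 -m inch '[[40,[0,0,0],0],[50,[0,0,0],0],[60,[0,0,0],0],[65,[0,0,0],0]]'; python3 -m inch '[[65,[0,0,-20],0],[65,[0,0,-40],0],[65,[0,0,-40],0],[65,[0,0,-40],0],[65,[0,0,-10],0],[65,[0,0,0],0],[65,[0,0,0],0]]'
python3 - <<'E'
from h import *
plan((.697,.1235,.103),-1.2)
grab("side","s5");grab("wrist","w5");
crop("s5","s5A",280,150,420,300,4)
E
```

```text
t: 11.25
ee_pos: [0.6967, 0.0047, 0.051]
tcp_rot: [1.0, -0.012, -0.0, -0.0]
ft_force: [-0.5, 0.3, -0.4]
gripper_width: 0.0602
t: 12.12
ee_pos: [0.6956, 0.0048, 0.1988]
tcp_rot: [1.0, -0.012, -0.002, -0.0]
ft_force: [-0.8, -0.3, -0.1]
gripper_width: 0.0617
t 12.12 tcp [0.6956 0.0048 0.1988] theta -1.35 tilt [-0.0042  0.0005] F [-0.8 -0.3 -0.1] w 0.0617
 shift mm tool [  -1.  -118.7   95.9] turn -0.15 shift after turn [  -1.1 -118.7   95.8]
```

View pics/s5A.png

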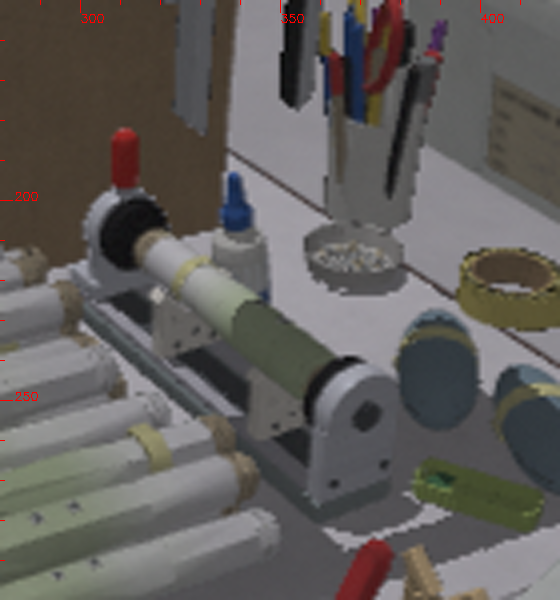

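View pics/w5.png

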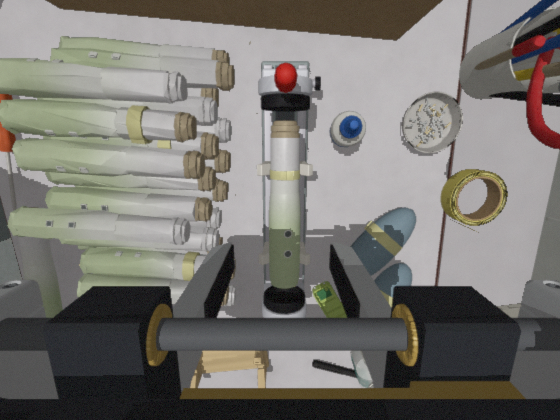

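Run:
```python
from h import *
crop("s4","s4B",260,60,420,220,5)
W=cam("wrist"); print("handle",onz(W,286,76,.134)); o,p,M=st(); print(p)
C=cam("wrist"); print(C[1]-p)
```

```text
handle [0.70035207 0.12117347 0.134     ]
[0.6956491  0.00483443 0.19863604]
[0.00127927 0.07270927 0.17855253]
```

View pics/s4B.png

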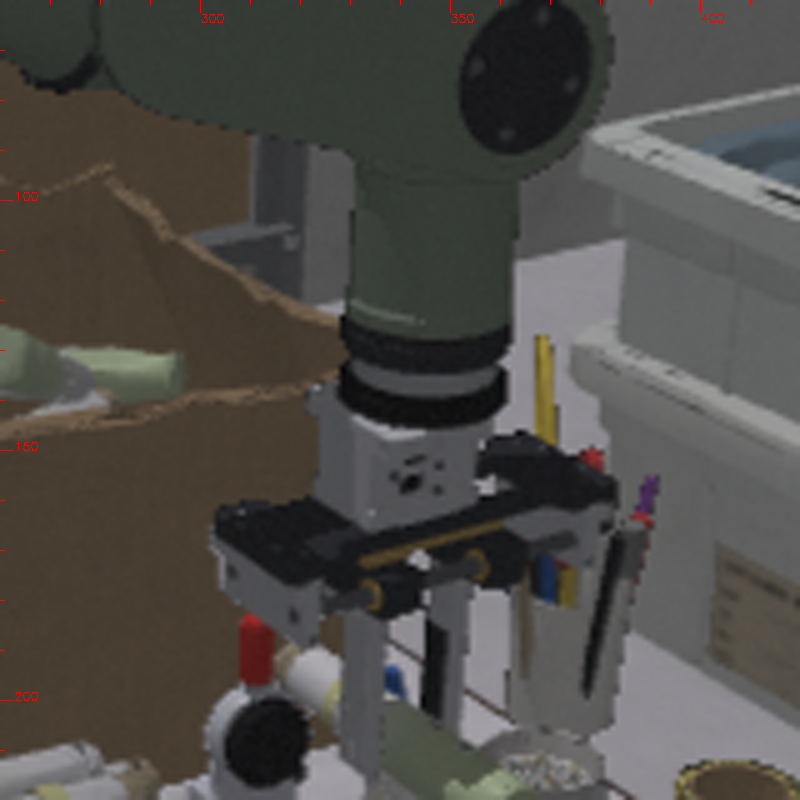

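```bash
python3 -m inch '[[60,[2,-30,0],0],[60,[0,-30,0],0],[60,[0,-30,0],0],[60,[0,-23,0],0],[60,[0,0,0],0],[60,[0,0,0],0]]'
python3 - <<'E'
from h import *
plan((.699,.118,.110),-1.2)
grab("wrist","w6");grab("side","s6"); crop("s6","s6A",240,80,380,220,5)
E
```

```text
t: 12.98
ee_pos: [0.7016, 0.1167, 0.2009]
tcp_rot: [1.0, -0.012, -0.0, 0.0]
ft_force: [0.1, 0.4, -0.4]
gripper_width: 0.0566
t 12.97 tcp [0.7016 0.1167 0.2009] theta -1.37 tilt [-0.0006 -0.0008] F [ 0.1  0.4 -0.4] w 0.0566
 shift mm tool [-2.6 -1.3 90.9] turn -0.17 shift after turn [-2.6 -1.2 90.9]
```

View pics/w6.png

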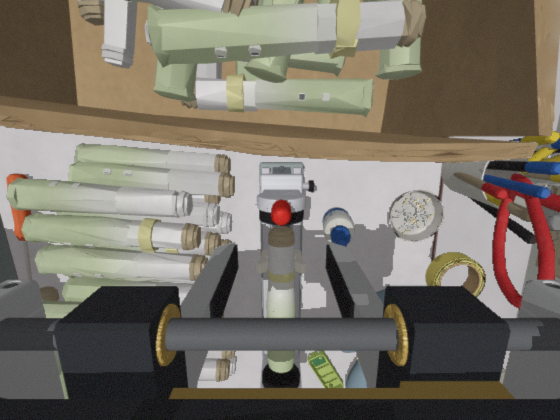

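View pics/s6A.png

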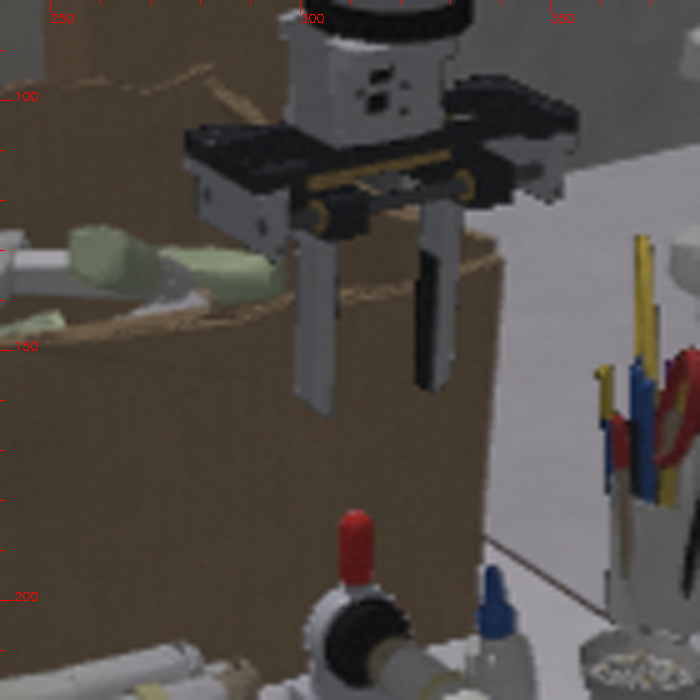

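Run:
```python
from h import *
W=cam("wrist"); print("handle",onz(W,281,212,.134)); 
for uv in [(100,128),(281,152),(440,160)]: print("carton outer edge",onz(W,*uv,.235))
for uv in [(100,113),(281,138),(440,150)]: print("carton inner edge",onz(W,*uv,.235))
```

```text
handle [0.70046442 0.12733673 0.134     ]
carton outer edge [0.61844136 0.19498603 0.235     ]
carton outer edge [0.70198975 0.18200197 0.235     ]
carton outer edge [0.77754756 0.17638127 0.235     ]
carton inner edge [0.61962509 0.20155085 0.235     ]
carton inner edge [0.7021528  0.18840698 0.235     ]
carton inner edge [0.77703558 0.1810499  0.235     ]
```

```bash
python3 -m inch '[[60,[-1.2,-3,25],0],[60,[0,0,25],0],[60,[0,0,20],0],[60,[0,0,14],0],[60,[0,0,7],0],[60,[0,0,0],0]]'; python3 -m inch '[[10,[0,0,0],0],[10,[0,0,0],0],[10,[0,0,0],0],[10,[0,0,0],0],[10,[0,0,0],0]]' 15
python3 - <<'E'
from h import *
plan((.699,.119,.110),-1.2)
E
```

```text
t: 13.82
ee_pos: [0.7005, 0.1205, 0.1101]
tcp_rot: [1.0, -0.012, -0.0, 0.0]
ft_force: [-0.2, 0.7, -0.1]
gripper_width: 0.0562
t: 14.45
ee_pos: [0.7009, 0.1206, 0.1106]
tcp_rot: [1.0, -0.012, 0.001, -0.0]
ft_force: [1.9, 0.1, -0.8]
gripper_width: 0.0177
t 14.45 tcp [0.7009 0.1206 0.1106] theta -1.35 tilt [0.001  0.0001] F [ 1.9  0.1 -0.8] w 0.0177
 shift mm tool [-1.9  1.7  0.6] turn -0.15 shift after turn [-1.9  1.7  0.6]
```

```bash
python3 -m inch '[[10,[0,4,0],0],[10,[0,5,0],0],[10,[0,5,0],0],[10,[0,5,0],0],[10,[0,5,0],0],[10,[0,4,0],0],[10,[0,0,0],0]]'; python3 -m inch '[[10,[0,3,0],0],[10,[0,2,0],0],[10,[0,0,0],0]]'
```

```text
t: 15.32
ee_pos: [0.7001, 0.0919, 0.1106]
tcp_rot: [1.0, -0.012, 0.0, 0.0]
ft_force: [1.9, 0.9, 0.9]
gripper_width: 0.0178
t: 15.7
ee_pos: [0.7, 0.0874, 0.1106]
tcp_rot: [1.0, -0.012, 0.0, 0.0]
ft_force: [3.6, 1.8, 0.2]
gripper_width: 0.0176
```

```bash
python3 -m inch '[[10,[0,2,0],0],[10,[0,0,0],0]]'; python3 -m inch '[[10,[0,2,0],0],[10,[0,0,0],0]]'
```

```text
t: 15.95
ee_pos: [0.6999, 0.0855, 0.1106]
tcp_rot: [1.0, -0.012, 0.0, 0.0]
ft_force: [3.0, 3.4, 2.1]
gripper_width: 0.0178
t: 16.2
ee_pos: [0.6999, 0.0834, 0.1106]
tcp_rot: [1.0, -0.012, 0.0, 0.0]
ft_force: [4.5, 3.0, 2.4]
gripper_width: 0.0177
```

```bash
python3 -m inch '[[10,[0.5,2,0],0],[10,[0,0,0],0]]'; python3 -m inch '[[10,[0,1.5,0],0],[10,[0,0,0],0]]'
```

```text
t: 16.45
ee_pos: [0.6999, 0.0816, 0.1106]
tcp_rot: [1.0, -0.012, -0.0, -0.0]
ft_force: [1.4, 3.1, 3.5]
gripper_width: 0.0174
t: 16.7
ee_pos: [0.6999, 0.0815, 0.1105]
tcp_rot: [1.0, -0.012, -0.0, -0.001]
ft_force: [1.3, 5.6, 3.3]
gripper_width: 0.017
```

```bash
python3 -m inch '[[10,[0,1.5,0],0],[10,[0,0,0],0]]'
python3 - <<'E'
from h import *
plan((.7,.08,.1106),-1.2)
grab("wrist","w7");grab("side","s7"); crop("s7","s7A",280,150,420,300,4)
E
```

```text
t: 16.95
ee_pos: [0.6999, 0.0815, 0.1105]
tcp_rot: [1.0, -0.011, -0.0, -0.002]
ft_force: [1.2, 9.0, 3.3]
gripper_width: 0.0177
t 16.95 tcp [0.6999 0.0815 0.1105] theta -1.31 tilt [0.     0.0047] F [1.2 9.  3.3] w 0.0177
 shift mm tool [ 0.2  1.5 -0.1] turn -0.11 shift after turn [ 0.2  1.5 -0.1]
```

View pics/s7A.png

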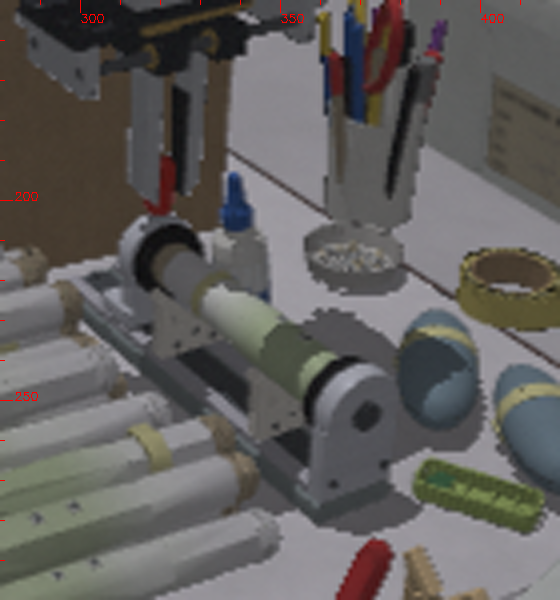

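View pics/w7.png

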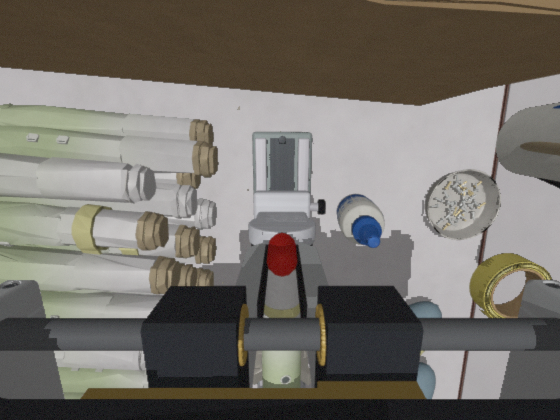

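```bash
python3 -m inch '[[10,[0,1.5,0],0],[10,[0,0,0],0],[10,[0,0,0],0]]'; python3 -m inch '[[10,[0,-2.5,0],0],[30,[0,0,0],0],[50,[0,0,0],0],[60,[0,0,0],0]]';  python3 -m inch '[[60,[0,0,-20],0],[60,[0,0,-35],0],[60,[0,0,-35],0],[60,[0,0,-35],0],[60,[0,0,-35],0],[60,[0,0,-35],0],[60,[0,0,0],0]]'
python3 - <<'E'
from h import *
plan((.7,.08,.1106),-1.2)
grab("wrist","w8");grab("side","s8"); crop("s8","s8A",290,180,400,300,6)
E
```

```text
t: 17.42
ee_pos: [0.6999, 0.0815, 0.1105]
tcp_rot: [1.0, -0.011, 0.0, -0.003]
ft_force: [2.5, 12.4, 2.6]
gripper_width: 0.0178
t: 17.92
ee_pos: [0.6992, 0.0785, 0.1094]
tcp_rot: [1.0, -0.012, -0.001, 0.0]
ft_force: [-0.5, 0.2, 0.2]
gripper_width: 0.0442
t: 18.8
ee_pos: [0.7022, 0.0794, 0.3116]
tcp_rot: [1.0, -0.012, 0.005, 0.0]
ft_force: [-0.1, 0.0, 0.1]
gripper_width: 0.056
t 18.8 tcp [0.7022 0.0794 0.3116] theta -1.36 tilt [ 0.0103 -0.0003] F [-0.1  0.   0.1] w 0.056
 shift mm tool [ -4.3  -0.6 201. ] turn -0.16 shift after turn [ -2.2  -0.6 201. ]
```

View pics/s8A.png

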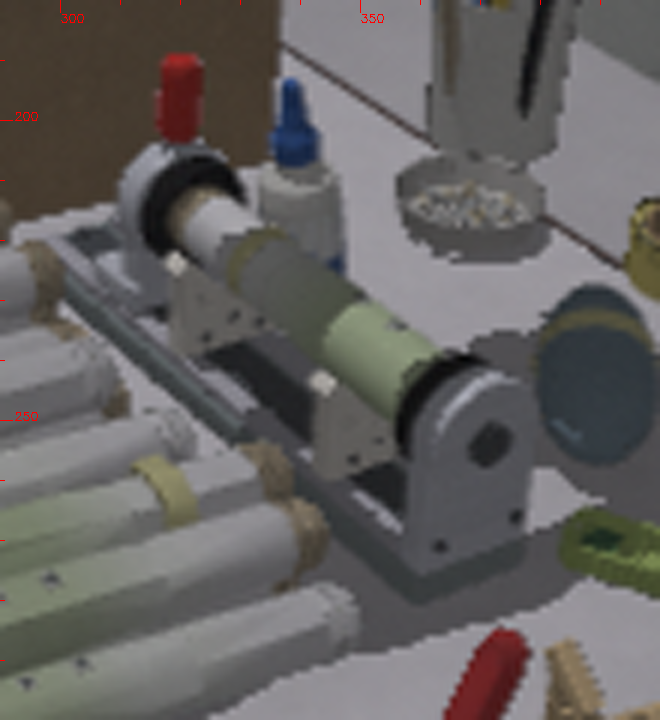

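View pics/w8.png

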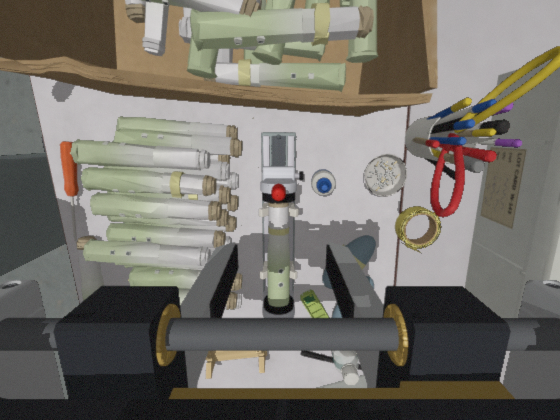

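Run:
```python
from h import *
crop("w8","w8A",240,150,320,320,5)
S=cam("side"); W=cam("wrist")
def zs(X,Y): return 290+(X+.5)/6-.5,180+(Y+.5)/6-.5
def onx(c,u,v,x):
    o,d=ray(c,u,v); return o+d*(x-o[0])/d[0]
print(onx(S,*zs(258,258),.697), proj(S,(.697,.0215,.068)),zs(258,258))
print(proj(W,(.697,.0215,.068)),proj(W,(.6975,.0465,.068)), proj(W,(.6955,-.0535,.068)))
```

```text
[0.697      0.02394328 0.06976136] [333.14996364 223.65604965] (332.5833333333333, 222.58333333333334)
[281.06524401 229.48721385] [280.99184433 212.80436468] [281.27308469 276.72685802]
```

View pics/w8A.png

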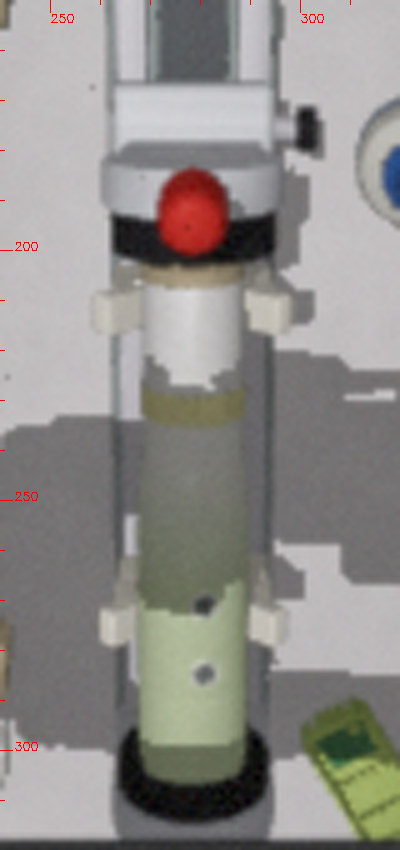

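Run:
```python
from h import *
W=cam("wrist");print(W[1])
def w(X,Y): return 240+(X+.5)/5-.5,150+(Y+.5)/5-.5
for n,X,Y,zz in [("band",193,407,(.085,)),("brown/white edge",193,286,(.085,)),("vee tail",193,312,(.08,.085,.09)),("vee head",193,625,(.08,.085,.09)),("tail cup rim top",193,263,(.092,)),("head cup rim bottom?",193,738,(.092,.085)),("handle",193,212,(.134,))]:
    print(n,[np.round(onz(W,*w(X,Y),z),4) for z in zz])
```

```text
[0.70034297 0.15231571 0.48406683]
band [array([0.6931, 0.0247, 0.085 ])]
brown/white edge [array([0.694 , 0.0594, 0.085 ])]
vee tail [array([0.6937, 0.0508, 0.08  ]), array([0.6938, 0.0521, 0.085 ]), array([0.6939, 0.0533, 0.09  ])]
vee head [array([ 0.6912, -0.044 ,  0.08  ]), array([ 0.6913, -0.0416,  0.085 ]), array([ 0.6914, -0.0392,  0.09  ])]
tail cup rim top [array([0.6943, 0.0673, 0.092 ])]
head cup rim bottom? [array([ 0.6905, -0.0741,  0.092 ]), array([ 0.6903, -0.0782,  0.085 ])]
handle [array([0.6953, 0.0887, 0.134 ])]
```

```bash
python3 -m inch '[[60,[-50,-28,-4],0],[60,[-50,-28,-4],0],[60,[-50,-28,-4],0],[60,[-50,-28,-4],0],[60,[-50,-28,0],0],[60,[-50,-28,0],0],[60,[-31,-16,0],0],[60,[0,0,0],0],[60,[0,0,0],-10.5],[60,[0,0,0],-10.5],[60,[0,0,0],-10.5],[60,[0,0,0],-10.5],[60,[0,0,0],-10.5],[60,[0,0,0],-10.5],[60,[0,0,0],-10.5],[60,[0,0,0],-10.5],[60,[0,0,0],-10.5],[60,[0,0,0],-10.5]]'; python3 -m inch '[[60,[0,0,0],-8.5],[60,[0,0,0],-8.5],[60,[0,0,0],0],[60,[0,0,0],0]]'
python3 - <<'E'
from h import *
plan((.365,.27,.20),120.7)
W=cam("wrist");grab("wrist","w9");grab("top","t9"); crop("t9","t9A",230,130,430,260,4); crop("t9","t9B",140,200,260,330,5)
E
```

```text
t: 21.15
ee_pos: [0.3741, 0.2702, 0.3196]
tcp_rot: [0.616, 0.788, -0.001, -0.0]
ft_force: [0.5, 0.1, -1.3]
gripper_width: 0.0564
t: 21.65
ee_pos: [0.3738, 0.2708, 0.3205]
tcp_rot: [0.496, 0.868, -0.001, -0.0]
ft_force: [0.2, 0.3, 0.3]
gripper_width: 0.056
t 21.65 tcp [0.3738 0.2708 0.3205] theta 120.48 tilt [-0.0014 -0.0009] F [0.2 0.3 0.3] w 0.056
 shift mm tool [  3.8  -7.8 120.5] turn -0.22 shift after turn [  3.8  -7.9 120.5]
```

View pics/w9.png

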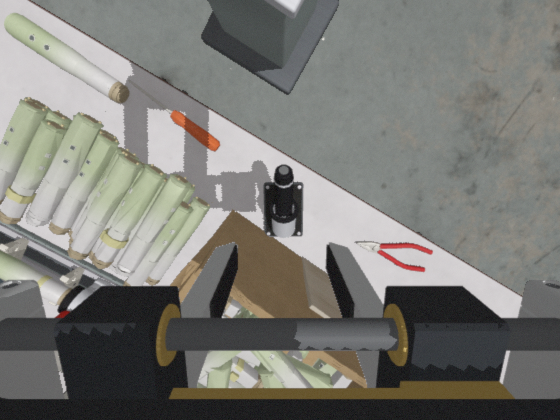

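View pics/t9A.png

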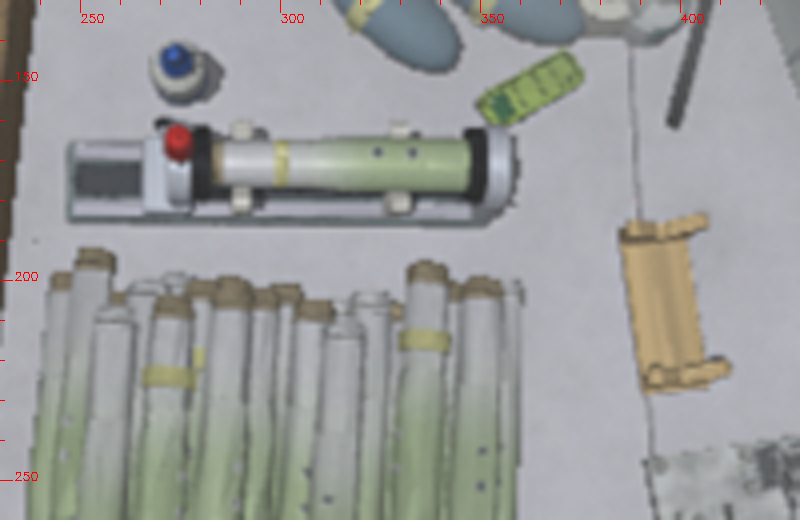

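View pics/t9.png

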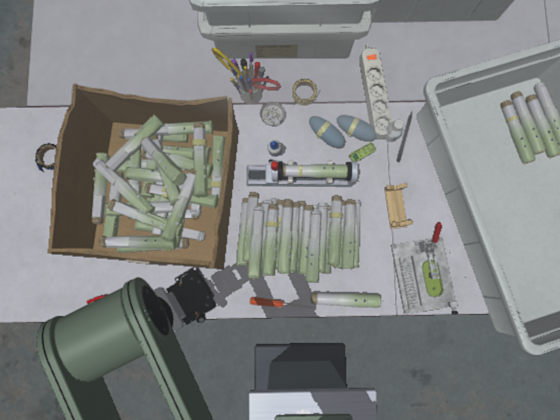

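Run:
```python
from h import *
crop("w9","w9A",235,140,345,260,6)
T=cam("top")
def zt(X,Y): return 230+(X+.5)/4-.5,130+(Y+.5)/4-.5
print("band",onz(T,*zt(282,163),.085),onz(T,*zt(282,163),.068))
print("cup rims",onz(T,*zt(212,163),.092), onz(T,*zt(471,163),.092))
print("handle",onz(T,*zt(178,140),.134))
```

```text
band [0.69384345 0.02150718 0.085     ] [0.69791668 0.02057958 0.068     ]
cup rims [0.69284907 0.06510027 0.092     ] [ 0.69032079 -0.09489663  0.092     ]
handle [0.69708312 0.08567923 0.134     ]
```

View pics/w9A.png

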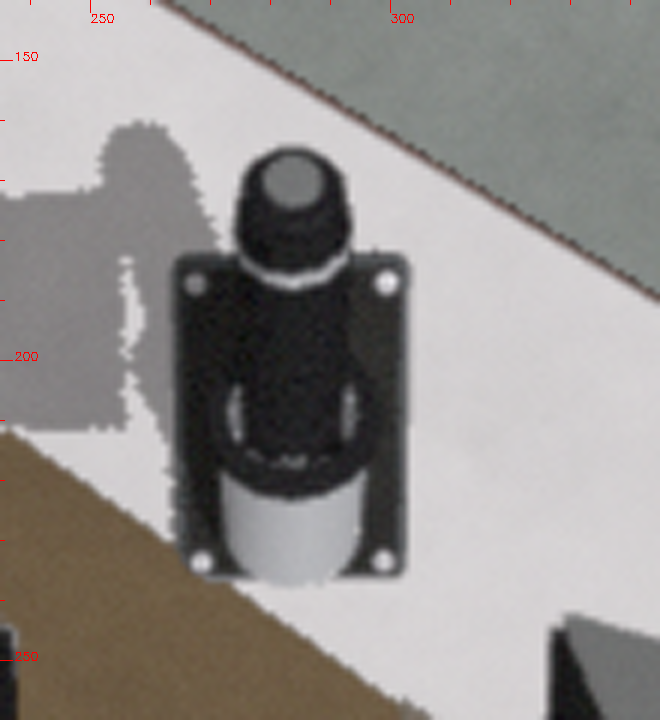

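View pics/t9B.png

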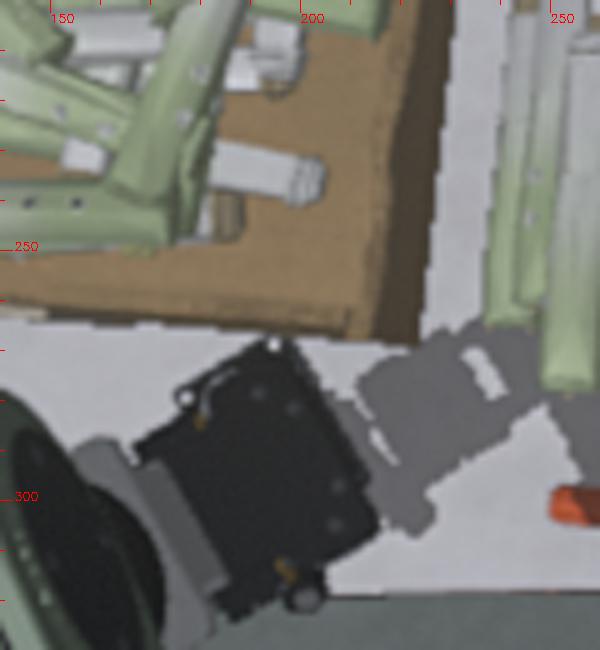

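Run:
```python
from h import *
W=cam("wrist");T=cam("top")
o,p,M=st()
print(proj(W,(p[0],p[1],.11)))
def w(X,Y): return 235+(X+.5)/6-.5,140+(Y+.5)/6-.5
for n,X,Y,zz in [("tail",292.5,180,(.140,.143,.146)),("ring",292.5,272,(.12,.126)),("mouth",293,425,(.070,.075,.08)),]:
    print(n,[np.round(onz(W,*w(X,Y),z),4) for z in zz])
for q,uv in [("tail",(292.5,180))]: print(tri(W,w(*uv),T,(140+(367.5)/6-.5,240+(481.5)/6-.5)), tri(W,w(*uv),cam("side"),(120+(207.5)/6-.5,170+146.5/6-.5)))
# carton edge line in w9 at z=.24? bottom/table line vs rim: tip of carton corner nearest
for uv in [(236,211)]: print("carton corner rim",onz(W,*uv,.24))
for uv in [(236,211),(270,230),(300,248)]: print("carton pts",onz(W,*uv,.24),onz(W,*uv,0))
```

```text
[281.87722583 195.52327852]
tail [array([0.3407, 0.2536, 0.14  ]), array([0.3404, 0.2534, 0.143 ]), array([0.3402, 0.2532, 0.146 ])]
ring [array([0.3592, 0.2647, 0.12  ]), array([0.3584, 0.2641, 0.126 ])]
mouth [array([0.3984, 0.2884, 0.07  ]), array([0.3973, 0.2877, 0.075 ]), array([0.3963, 0.287 , 0.08  ])]
(array([0.34073327, 0.25406414, 0.14524118]), np.float64(0.0018811428020721792)) (array([0.34047694, 0.25341714, 0.14259537]), np.float64(1.1013014359147715e-05))
carton corner rim [0.38480919 0.22997309 0.24      ]
carton pts [0.38480919 0.22997309 0.24      ] [0.45524232 0.22797397 0.        ]
carton pts [0.38477984 0.26494183 0.24      ] [0.45518582 0.29528548 0.        ]
carton pts [0.38578604 0.29742978 0.24      ] [0.45712266 0.35782171 0.        ]
```

```bash
python3 -m inch '[[55,[3.8,-8.5,40],-0.4],[55,[0,0,40],0],[55,[0,0,40],0],[55,[0,0,40],0],[55,[0,0,40],0],[55,[0,0,0],0],[55,[0,0,0],0]]'
python3 - <<'E'
from h import *
plan((.365,.2686,.096),120.9)
grab("side","s10"); crop("s10","s10A",100,100,240,240,5)
W=cam("wrist"); grab("wrist","w10"); crop("w10","w10A",200,60,360,240,4)
E
```

```text
t: 22.62
ee_pos: [0.3653, 0.2708, 0.1227]
tcp_rot: [0.492, 0.871, 0.001, 0.001]
ft_force: [-0.8, 1.2, 0.3]
gripper_width: 0.0516
t 22.62 tcp [0.3653 0.2708 0.1227] theta 121.04 tilt [0.0019 0.0009] F [-0.8  1.2  0.3] w 0.0516
 shift mm tool [-1.7 -1.4 26.7] turn 0.14 shift after turn [-1.7 -1.4 26.7]
```

View pics/s10A.png

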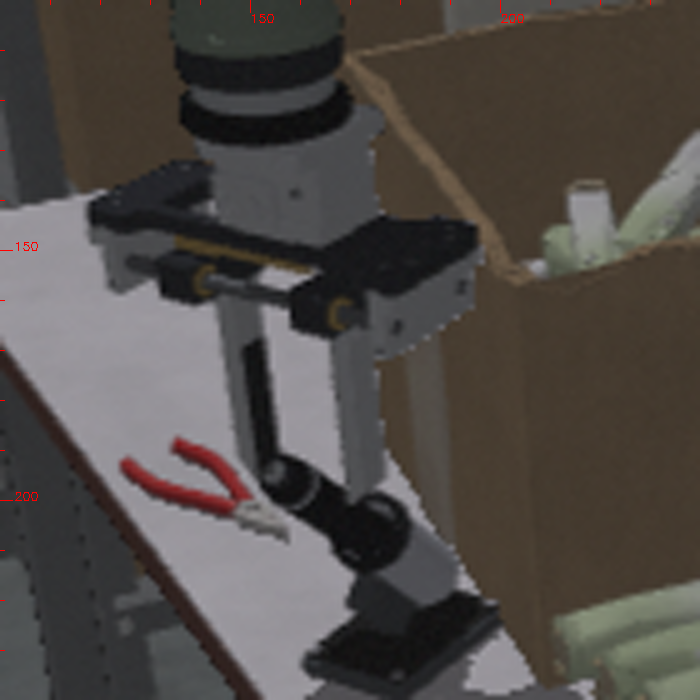

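View pics/w10.png

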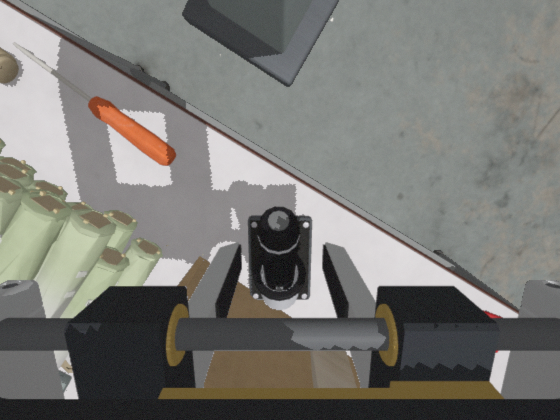

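```bash
python3 -m inch '[[55,[-1.3,-1.4,9],0],[55,[0,0,9],0],[55,[0,0,8],0],[55,[0,0,0],0]]'; python3 -m inch '[[10,[0,0,0],0],[10,[0,0,0],0],[10,[0,0,0],0],[10,[0,0,0],0],[10,[0,0,0],0]]' 25
python3 - <<'E'
from h import *
plan((.365,.2686,.096),120.9)
E
```

```text
t: 23.22
ee_pos: [0.3628, 0.268, 0.0943]
tcp_rot: [0.492, 0.871, -0.001, -0.001]
ft_force: [0.2, -0.0, -0.3]
gripper_width: 0.0517
t: 23.85
ee_pos: [0.3639, 0.2685, 0.0956]
tcp_rot: [0.492, 0.871, 0.0, 0.0]
ft_force: [-0.4, -0.2, 0.6]
gripper_width: 0.0245
t 23.85 tcp [0.3639 0.2685 0.0956] theta 121.05 tilt [0.0005 0.0002] F [-0.4 -0.2  0.6] w 0.0245
 shift mm tool [-0.5  1.  -0.4] turn 0.15 shift after turn [-0.5  1.  -0.4]
```

```bash
python3 -m inch '[[10,[0,-2.75,-2.9],0],[10,[0,-5.5,-5.8],0],[10,[0,-5.5,-5.8],0],[10,[0,0,0],0]]'; python3 -m inch '[[10,[0,-5.5,-5.8],0],[10,[0,-5.5,-5.8],0],[10,[0,-5.5,-5.8],0],[10,[0,0,0],0]]';python3 -m inch '[[10,[0,-5.5,-5.8],0],[10,[0,-5.5,-5.8],0],[10,[0,-5.5,-5.8],0],[10,[0,-5.5,-5.8],0],[10,[0,0,0],0]]'
python3 - <<'E'
from h import *
plan((.365,.2686,.096),120.9)
grab("side","s11"); crop("s11","s11A",100,100,240,240,5)
W=cam("wrist"); grab("wrist","w11")
E
```

```text
t: 24.35
ee_pos: [0.3517, 0.2612, 0.1105]
tcp_rot: [0.492, 0.871, 0.0, 0.0]
ft_force: [0.4, -0.7, 0.5]
gripper_width: 0.0242
t: 24.85
ee_pos: [0.3375, 0.2527, 0.1278]
tcp_rot: [0.492, 0.871, 0.0, 0.0]
ft_force: [0.7, 0.7, 0.4]
gripper_width: 0.0243
t: 25.48
ee_pos: [0.3186, 0.2413, 0.1508]
tcp_rot: [0.492, 0.871, 0.0, 0.0]
ft_force: [0.3, 0.3, -0.7]
gripper_width: 0.0246
t 25.48 tcp [0.3186 0.2413 0.1508] theta 121.06 tilt [0.0002 0.0001] F [ 0.3  0.3 -0.7] w 0.0246
 shift mm tool [-0.6 53.8 54.8] turn 0.16 shift after turn [-0.4 53.8 54.8]
```

View pics/s11A.png

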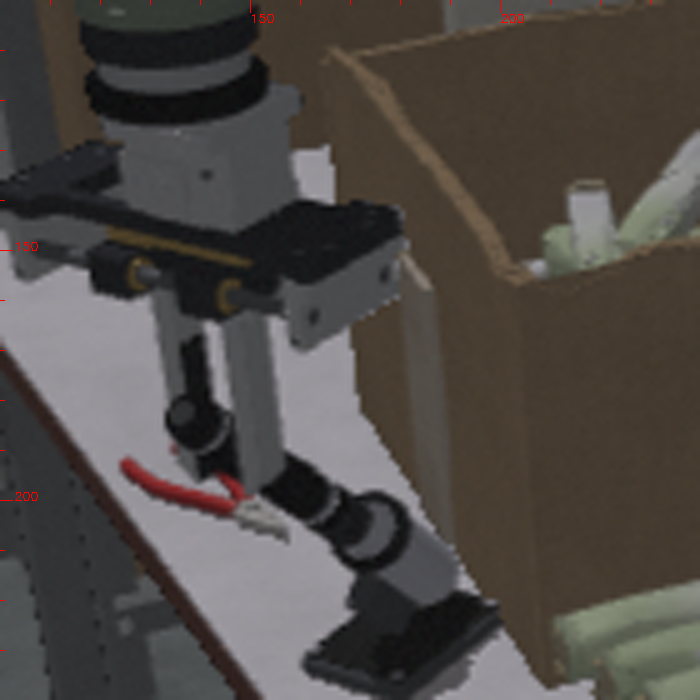

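View pics/w11.png

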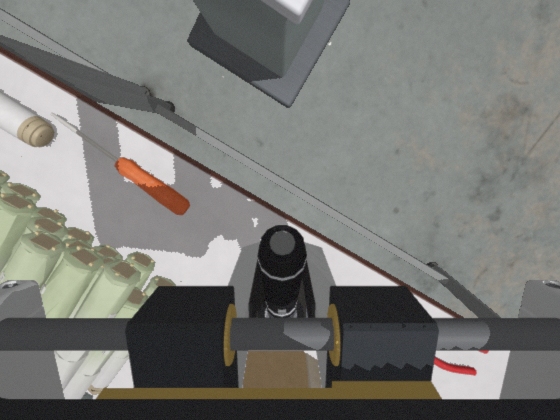

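```bash
python3 -m inch '[[10,[0,-5,-15],0],[10,[0,0,-25],0],[10,[0,0,-30],0],[10,[0,0,-30],0],[10,[0,0,-15],0],[10,[0,0,0],0],[10,[0,0,0],0]]'
python3 - <<'E'
from h import *
grab("side","s12a")
E
python3 -m inch '[[10,[0,0,0],0],[10,[0,0,0],0],[10,[0,0,0],0],[10,[0,0,0],0]]' 8;  python3 - <<'E'
from h import *
plan((.3186,.2413,.25),120.9)
grab("side","s12"); a=cv2.imread("pics/s12a.png")[60:240,80:240]; b=cv2.imread("pics/s12.png")[60:240,80:240]
cv2.imwrite("pics/s12C.png",cv2.resize(np.hstack([a,b]),None,fx=2.5,fy=2.5,interpolation=cv2.INTER_CUBIC))
E
```

```text
t: 26.45
ee_pos: [0.3139, 0.2385, 0.264]
tcp_rot: [0.492, 0.871, -0.001, -0.001]
ft_force: [0.1, -0.8, -0.8]
gripper_width: 0.0244
t: 27.0
ee_pos: [0.3146, 0.2389, 0.2654]
tcp_rot: [0.492, 0.871, -0.0, -0.0]
ft_force: [1.1, -0.3, -0.6]
gripper_width: 0.0244
t 27.0 tcp [0.3146 0.2389 0.2654] theta 121.05 tilt [-0. -0.] F [ 1.1 -0.3 -0.6] w 0.0244
 shift mm tool [ 0.   4.6 15.4] turn 0.15 shift after turn [ 0.   4.6 15.4]
```

View pics/s12C.png

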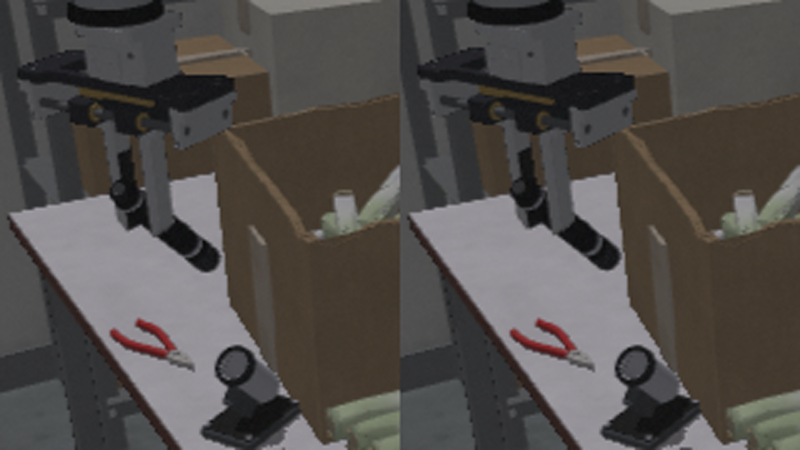

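```bash
python3 -m inch '[[10,[0,0,0],0],[10,[0,0,0],0],[10,[0,0,0],0],[10,[0,0,0],0]]' 3;  python3 - <<'E'
from h import *
plan((.3186,.2413,.25),120.9)
grab("side","s13"); a=cv2.imread("pics/s12a.png")[60:240,80:240]; b=cv2.imread("pics/s13.png")[60:240,80:240]
cv2.imwrite("pics/s13C.png",cv2.resize(np.hstack([a,b]),None,fx=2.5,fy=2.5,interpolation=cv2.INTER_CUBIC))
E
```

```text
t: 27.55
ee_pos: [0.3147, 0.2389, 0.2655]
tcp_rot: [0.492, 0.871, 0.0, 0.0]
ft_force: [-0.2, 0.6, -0.8]
gripper_width: 0.0248
t 27.55 tcp [0.3147 0.2389 0.2655] theta 121.06 tilt [0. 0.] F [-0.2  0.6 -0.8] w 0.0248
 shift mm tool [ 0.   4.6 15.5] turn 0.16 shift after turn [ 0.   4.6 15.5]
```

View pics/s13C.png

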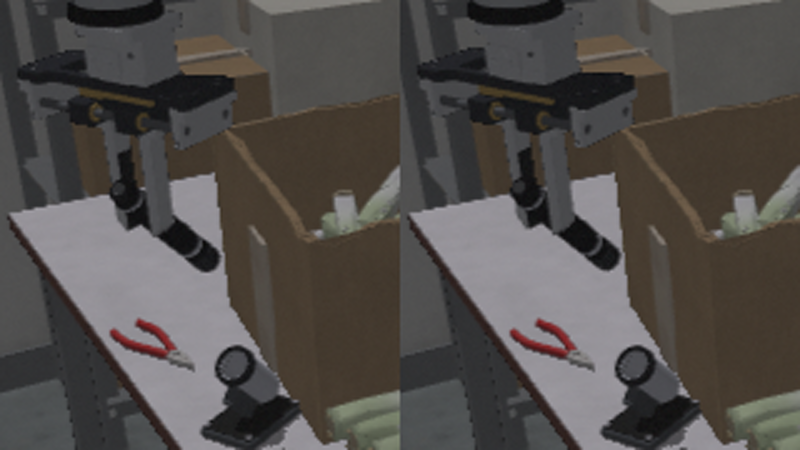

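```bash
python3 -m inch '[[10,[0,5,30],0],[10,[0,0,30],0],[10,[0,0,30],0],[10,[0,0,25],0],[10,[0,0,0],0],[10,[0,0,0],0]]' 8;  python3 - <<'E'
from h import *
plan((.3191,.2416,.1507),120.9)
grab("side","s14"); crop("s14","s14A",100,140,240,240,5)
E
```

```text
t: 28.35
ee_pos: [0.3197, 0.2418, 0.1514]
tcp_rot: [0.492, 0.871, 0.001, 0.0]
ft_force: [0.6, -0.5, -0.2]
gripper_width: 0.025
t 28.35 tcp [0.3197 0.2418 0.1514] theta 121.06 tilt [0.0014 0.0006] F [ 0.6 -0.5 -0.2] w 0.025
 shift mm tool [ 0.1 -0.6  0.7] turn 0.16 shift after turn [ 0.1 -0.6  0.7]
```

View pics/s14A.png

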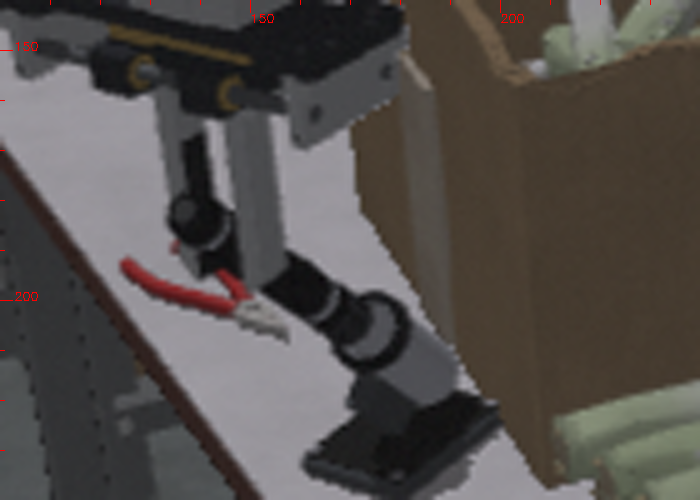

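```bash
python3 -m inch '[[10,[0,5,5.3],0],[10,[0,5,5.3],0],[10,[0,5,5.3],0],[10,[0,0,0],0]]';  python3 -m inch '[[10,[0,3,-3],0],[10,[0,3,-3],0],[10,[0,3,-3],0],[10,[0,0,0],0]]' 5
python3 - <<'E'
from h import *
o,p,M=st(); d=p-np.array([.3639,.2685,.0956]); print("s,lat,z",np.round(1000*np.array([d[:2]@[.857,.515],d[:2]@[-.515,.857],d[2]]),1), o["ft_force"])
grab("side","s15"); crop("s15","s15A",100,140,240,240,5)
E
```

```text
t: 28.9
ee_pos: [0.3323, 0.2494, 0.1342]
tcp_rot: [0.492, 0.871, 0.0, 0.0]
ft_force: [0.6, -0.1, -0.5]
gripper_width: 0.0249
t: 29.4
ee_pos: [0.3399, 0.2541, 0.144]
tcp_rot: [0.492, 0.871, 0.0, 0.0]
ft_force: [-1.2, -0.6, -1.1]
gripper_width: 0.0248
s,lat,z [-28.    0.   48.4] [-1.17811596 -0.58017653 -1.1233553 ]
```

View pics/s15A.png

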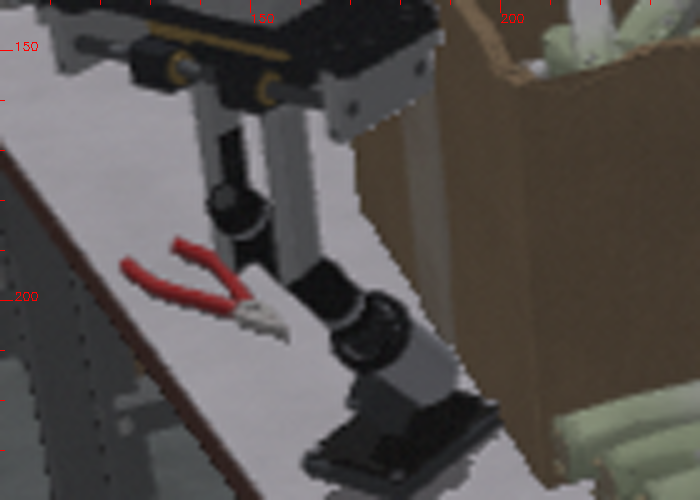

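```bash
python3 -m inch '[[10,[0,5,-4.5],0],[10,[0,5,-4.5],0],[10,[0,5,-3.3],0],[10,[0,5,-3.3],0],[10,[0,5,-3.2],0],[10,[0,0,0],0]]'
python3 - <<'E'
from h import *
o,p,M=st(); d=p-np.array([.3639,.2685,.0956]); print("s,lat,z",np.round(1000*np.array([d[:2]@[.857,.515],d[:2]@[-.515,.857],d[2]]),1), o["ft_force"])
grab("side","s16"); crop("s16","s16A",100,120,240,240,5)
E
```

```text
t: 30.2
ee_pos: [0.3615, 0.2671, 0.1627]
tcp_rot: [0.492, 0.871, 0.0, 0.0]
ft_force: [0.6, -0.6, -1.7]
gripper_width: 0.0246
s,lat,z [-2.8  0.1 67.1] [ 0.62192424 -0.57062323 -1.66115078]
```

View pics/s16A.png

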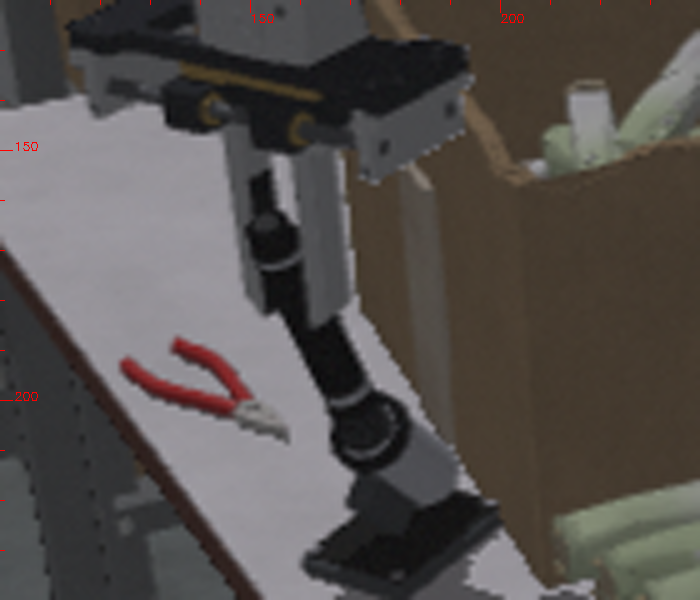

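Pivoting works beautifully. Continue to vertical.

```bash
python3 -m inch '[[10,[0,5.5,-2.2],0],[10,[0,5.7,-2.2],0],[10,[0,5.7,-2.2],0],[10,[0,6,-1.4],0],[10,[0,6,-1.3],0],[10,[0,6,-1.2],0],[10,[0,0,0],0]]'
python3 - <<'E'
from h import *
o,p,M=st(); d=p-np.array([.3639,.2685,.0956]); print("s,lat,z",np.round(1000*np.array([d[:2]@[.857,.515],d[:2]@[-.515,.857],d[2]]),1), o["ft_force"])
grab("side","s17"); crop("s17","s17A",100,100,240,240,5)
E
```

```text
t: 31.12
ee_pos: [0.3914, 0.2852, 0.173]
tcp_rot: [0.492, 0.871, 0.0, 0.0]
ft_force: [-0.4, -0.1, -2.0]
gripper_width: 0.0248
s,lat,z [32.2  0.1 77.4] [-0.36825078 -0.12313913 -2.01237633]
```

View pics/s17A.png

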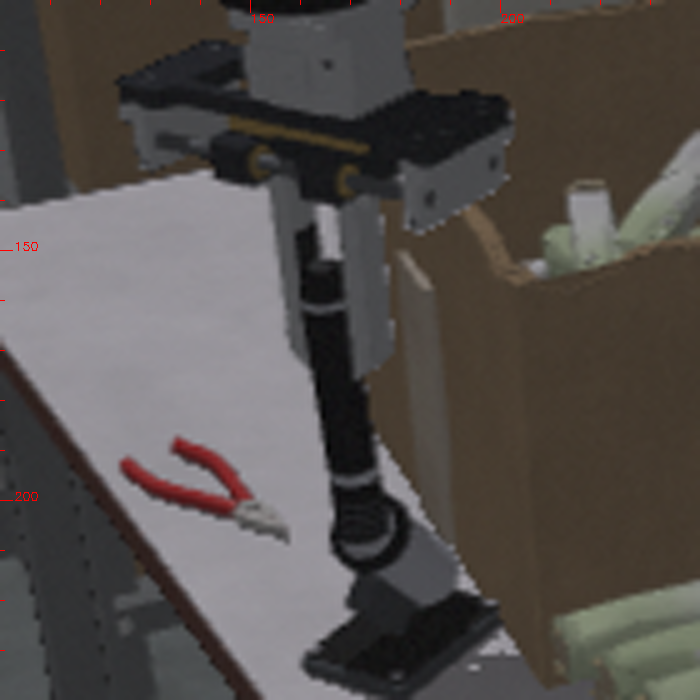

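Run:
```python
from h import *
S=cam("side")
o,p,M=st(); base=p+[0,0,.019]
def z(p): return np.round((np.array(p)+.5-[100,100])*5-.5,1)
for a in (-4,0,4,8):
    al=np.radians(a); ax=np.array([-np.sin(al)*.857,-np.sin(al)*.515,np.cos(al)])
    q1=z(proj(S,base+ax*.0));q2=z(proj(S,base-ax*.085)); d=q2-q1; print(a,q1,q2,d[0]/d[1])
print((355-323)/(480-305))
```

```text
-4 [339.3 328. ] [349.8 488.4] 0.06546134663341646
0 [339.3 328. ] [357.3 483.7] 0.11560693641618498
4 [339.3 328. ] [364.6 478.2] 0.16844207723035962
8 [339.3 328. ] [371.8 472.1] 0.22553782095766825
0.18285714285714286
```

```bash
python3 -m inch '[[10,[0,4.5,-0.5],0],[10,[0,4.5,0],0],[10,[0,0,0],0]]'
python3 - <<'E'
from h import *
o,p,M=st(); d=p-np.array([.3639,.2685,.0956]); print("s,lat,z",np.round(1000*np.array([d[:2]@[.857,.515],d[:2]@[-.515,.857],d[2]]),1), o["ft_force"])
im=grab("side","s18"); crop("s18","s18A",140,130,200,220,8)
S=cam("side");base=p+[0,0,.019]
def z(p): return np.round((np.array(p)+.5-[140,130])*8-.5,1)
for a in (-4,0,4,8):
    al=np.radians(a); ax=np.array([-np.sin(al)*.857,-np.sin(al)*.515,np.cos(al)])
    q1=z(proj(S,base+ax*.0));q2=z(proj(S,base-ax*.085)); d=q2-q1; print(a,q1,q2,d[0]/d[1])
E
```

```text
t: 31.55
ee_pos: [0.3989, 0.2896, 0.1734]
tcp_rot: [0.492, 0.871, 0.0, 0.0]
ft_force: [-0.7, 0.5, -0.3]
gripper_width: 0.0248
s,lat,z [40.8  0.1 77.8] [-0.70766979  0.46168234 -0.31989383]
-4 [241.7 272.6] [257.7 528.2] 0.0625978090766823
0 [241.7 272.6] [269.6 520.7] 0.11245465538089493
4 [241.7 272.6] [281.3 512.1] 0.16534446764091867
8 [241.7 272.6] [292.6 502.4] 0.22149695387293317
```

View pics/s18A.png

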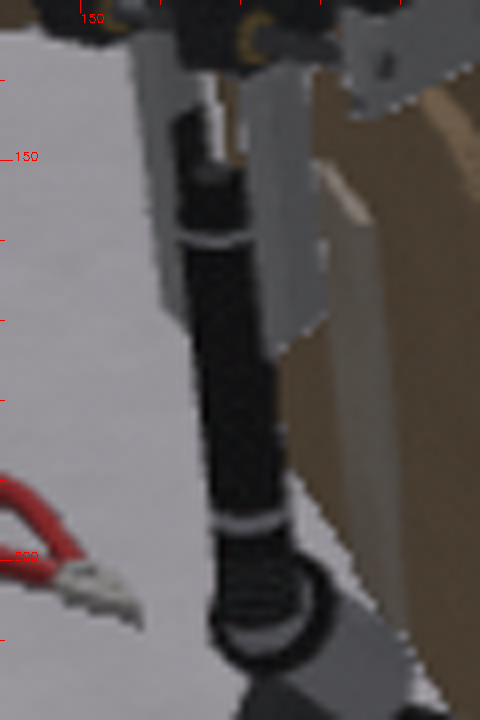

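```bash
python3 -m inch '[[10,[0,0,0],0],[10,[0,0,-10],0],[10,[0,0,-20],0],[10,[0,0,-30],0],[10,[0,0,-35],0],[10,[0,0,-35],0],[10,[0,0,-35],0],[10,[0,0,-30],0],[10,[0,0,-15],0],[10,[0,0,0],0],[10,[0,0,0],0]]' 25
python3 - <<'E'
from h import *
plan((.6972,.0208,.32),120.9)
im=grab("side","s19"); crop("s19","s19A",110,60,210,180,5); W=cam("wrist"); grab("wrist","w19")
E
```

```text
t: 32.98
ee_pos: [0.398, 0.2891, 0.3819]
tcp_rot: [0.492, 0.871, -0.001, -0.001]
ft_force: [0.1, 0.4, -0.5]
gripper_width: 0.0244
t 32.98 tcp [0.398  0.2891 0.3819] theta 121.06 tilt [-0.0023 -0.0011] F [ 0.1  0.4 -0.5] w 0.0244
 shift mm tool [-384.2  118.1   61.5] turn 0.16 shift after turn [-383.9  118.9   61.9]
```

View pics/s19A.png

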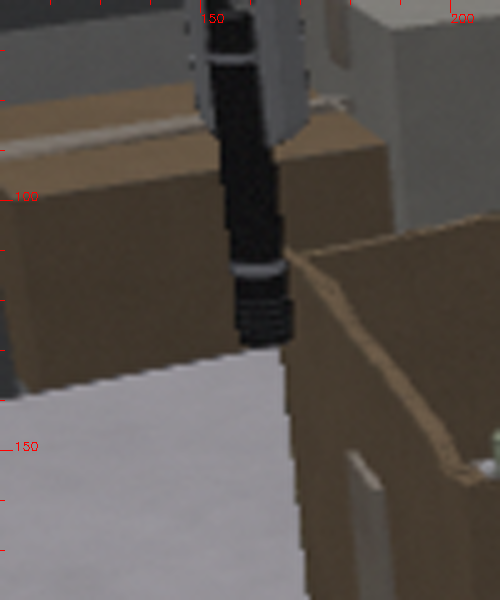

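View pics/w19.png

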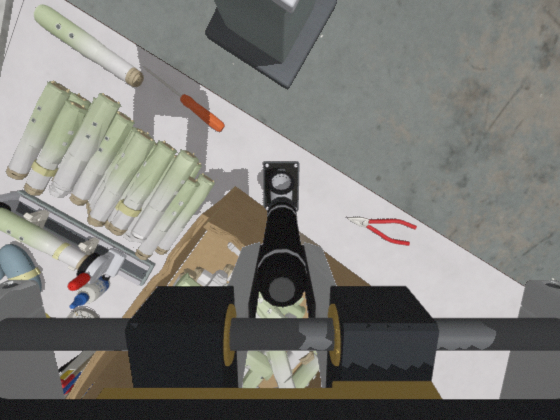

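Run:
```python
from h import *
S=cam("side"); o,p,M=st(); base=p+[0,0,.019]
def z(p): return np.round((np.array(p)+.5-[110,60])*5-.5,1)
for a in (-4,0,4):
    al=np.radians(a); ax=np.array([-np.sin(al)*.857,-np.sin(al)*.515,np.cos(al)])
    q1=z(proj(S,base+ax*.015));q2=z(proj(S,base-ax*.075)); d=q2-q1; print(a,q1,q2,d[0]/d[1],[ (g,z(proj(S,base-ax*g/1000))) for g in (105,110,115)])
W=cam("wrist")
for g in (105,110,115): print("W lens",proj(W,base-[0,0,g/1000]))
print("W tail",proj(W,base+[0,0,.04]))
```

```text
-4 [248.6  57.4] [262.  258.2] 0.0667330677290837 [(105, array([266.3, 322.1])), (110, array([267. , 332.6])), (115, array([267.7, 343.1]))]
0 [247.1  57.8] [269.4 255.1] 0.11302584896097305 [(105, array([276.4, 317.6])), (110, array([277.6, 327.9])), (115, array([278.7, 338.1]))]
4 [245.6  58.5] [276.6 251.4] 0.16070502851218263 [(105, array([286.3, 312.1])), (110, array([287.9, 322. ])), (115, array([289.5, 332. ]))]
W lens [281.97025668 221.79355654]
W lens [281.96041098 220.32766362]
W lens [281.95089961 218.91154887]
W tail [282.56283114 310.01997152]
```

Run:
```python
from h import *
crop("w19","w19A",230,150,340,330,4)
W=cam("wrist"); o,p,M=st(); base=p+[0,0,.019]
print([(h,np.round(proj(W,base+[0,0,h/1000]),1)) for h in (20,25,30,35,40,45)])
def z(p): return np.round((np.array(p)+.5-[230,150])*4-.5,1)
al=0
for a in (-4,0,4,8):
  al=np.radians(a); ax=np.array([-np.sin(al)*.857,-np.sin(al)*.515,np.cos(al)])
  print(a,"tail",z(proj(W,base+ax*.035)),"lens",z(proj(W,base-ax*.112)),"ring2",z(proj(W,base-ax*.085)))
```

```text
[(20, array([282.4, 288.3])), (25, array([282.4, 293.2])), (30, array([282.5, 298.4])), (35, array([282.5, 304. ])), (40, array([282.6, 310. ])), (45, array([282.6, 316.5]))]
-4 tail [211.6 635.8] lens [209.4 248.5] ring2 [209.6 287.9]
0 tail [211.6 617.6] lens [209.3 280.5] ring2 [209.6 314.3]
4 tail [211.6 598.4] lens [209.3 312.7] ring2 [209.5 341.1]
8 tail [211.6 578.5] lens [209.3 345. ] ring2 [209.5 368.1]
```

View pics/w19A.png

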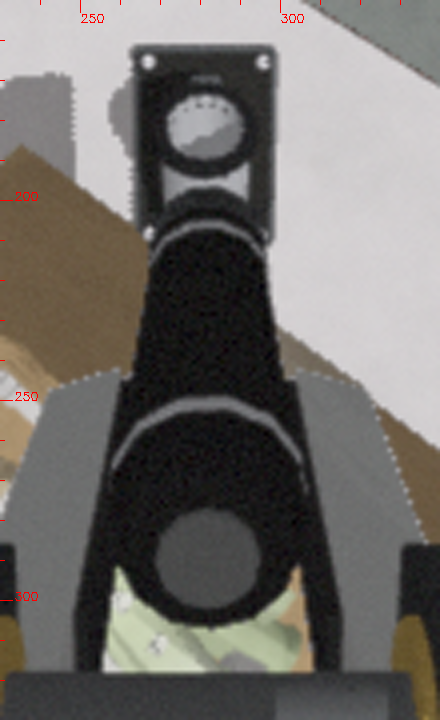

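```bash
python3 -m inch '[[10,[-10,3.2,-5],0],[10,[-25,8.1,0],0],[10,[-38,12.3,0],0],[10,[-38,12.3,0],0],[10,[-38,12.3,0],0],[10,[-38,12.3,0],0],[10,[-38,12.3,0],0],[10,[-38,12.3,0],0],[10,[-38,12.3,0],0],[10,[-38,12.3,0],0],[10,[-25,8.1,0],0],[10,[-15,4.9,0],0],[10,[-5,1.6,0],0],[10,[0,0,0],0],[10,[0,0,0],0]]'
python3 - <<'E'
from h import *
plan((.7028,.0241,.33),120.9)
im=grab("side","s20"); W=cam("wrist"); grab("wrist","w20")
E
```

```text
t: 34.95
ee_pos: [0.7027, 0.0251, 0.3886]
tcp_rot: [0.492, 0.871, 0.0, -0.0]
ft_force: [-0.8, -0.2, -0.8]
gripper_width: 0.0246
t 34.95 tcp [0.7027 0.0251 0.3886] theta 121.09 tilt [0.0001 0.0002] F [-0.8 -0.2 -0.8] w 0.0246
 shift mm tool [-0.8 -0.5 58.6] turn 0.19 shift after turn [-0.8 -0.4 58.6]
```

View pics/s20.png

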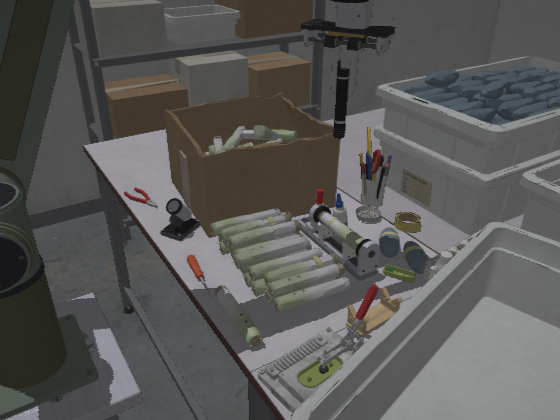

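View pics/w20.png

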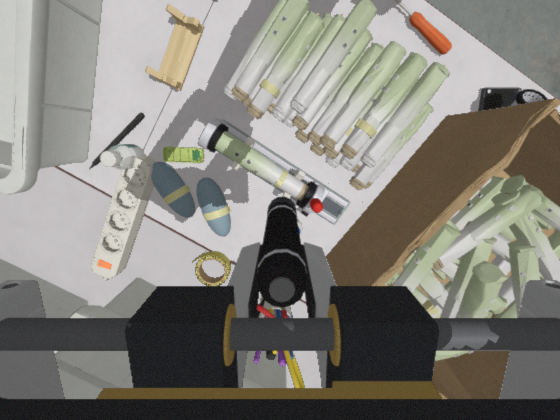

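Run:
```python
from h import *
crop("s20","s20A",310,50,370,150,7)
S=cam("side")
def z(p): return np.round((np.array(p)+.5-[310,50])*7-.5,1)
for zz in (.27,.28,.29,.30,.32,.36,.40): print(zz,z(proj(S,(.6972,.0218,zz))))
```

```text
0.27 [200.7 676.8]
0.28 [202.6 647.6]
0.29 [204.6 618. ]
0.3 [206.5 588.2]
0.32 [210.5 527.8]
0.36 [218.7 403.7]
0.4 [227.2 275. ]
```

View pics/s20A.png

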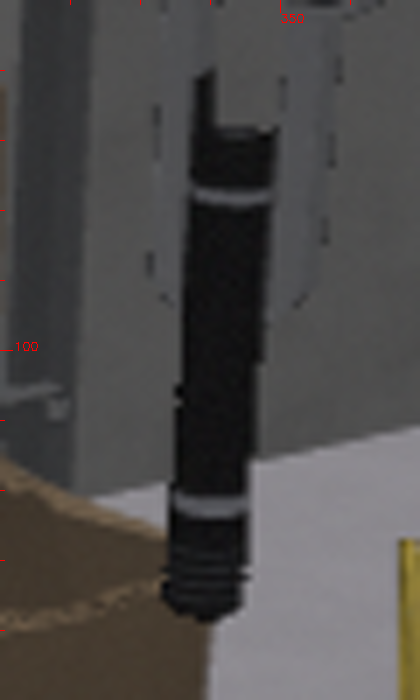

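```bash
python3 -m inch '[[10,[0,0,10],0],[10,[0,0,20],0],[10,[0,0,25],0],[10,[0,0,25],0],[10,[0,0,25],0],[10,[0,0,20],0],[10,[0,0,15],0],[10,[0,0,6],0],[10,[0,0,4],0],[10,[0,0,0],0],[10,[0,0,0],0]]'
python3 - <<'E'
from h import *
plan((.7028,.0241,.2376),120.9)
im=grab("side","s21"); W=cam("wrist"); grab("wrist","w21"); grab("top","t21")
crop("s21","s21A",310,110,370,240,6); crop("t21","t21A",230,130,430,260,4)
S=cam("side")
def z(p): return np.round((np.array(p)+.5-[310,110])*6-.5,1)
for zz in (.068,.085,.13,.14,.15,.16,.2,.25): print(zz,z(proj(S,(.6975,.021,zz))))
E
```

```text
t: 36.42
ee_pos: [0.7036, 0.0245, 0.2393]
tcp_rot: [0.492, 0.871, 0.0, 0.001]
ft_force: [-0.6, -0.7, -1.4]
gripper_width: 0.0249
t 36.42 tcp [0.7036 0.0245 0.2393] theta 121.05 tilt [ 0.0016 -0.0002] F [-0.6 -0.7 -1.4] w 0.0249
 shift mm tool [ 0.1 -0.9  1.7] turn 0.15 shift after turn [ 0.1 -0.9  1.7]
0.068 [143.1 684.7]
0.085 [145.5 648.5]
0.13 [152.  550.4]
0.14 [153.5 528.1]
0.15 [155.  505.7]
0.16 [156.5 483. ]
0.2 [162.7 390.4]
0.25 [170.6 270.2]
```

View pics/s21A.png

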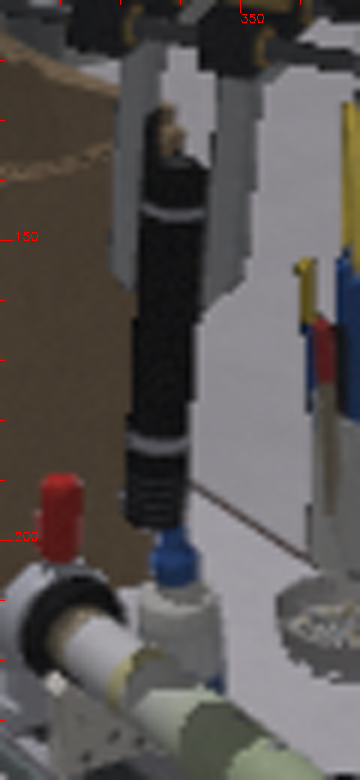

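View pics/w21.png

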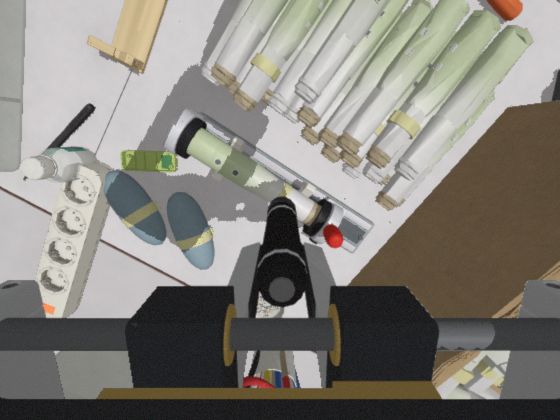

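View pics/t21A.png

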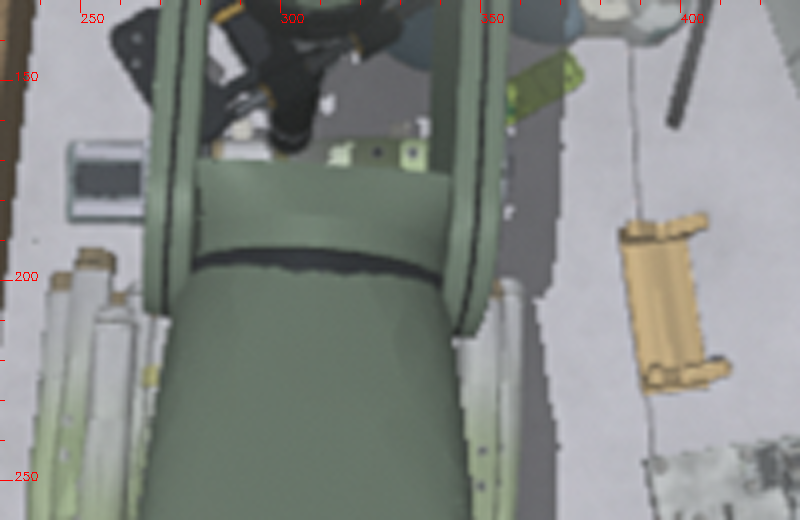

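Run:
```python
from h import *
crop("s21","s21B",310,185,360,240,12)
crop("t21","t21B",270,130,320,175,12)
crop("w21","w21B",230,150,340,330,4)
S=cam("side");T=cam("top");W=cam("wrist")
f=lambda x0,y0,s:(lambda p:np.round((np.array(p)+.5-[x0,y0])*s-.5,1))
zs=f(310,185,12);zt=f(270,130,12);zw=f(230,150,4)
for P in [(.6975,.021,.068),(.6975,.021,.146),(.6975,.021,.29)]: print(P,zs(proj(S,P)),zt(proj(T,P)),zw(proj(W,P)))
```

```text
(0.6975, 0.021, 0.068) [286.8 469.8] [365. 492.] [209.5 185.6]
(0.6975, 0.021, 0.146) [309.3 129.9] [384.3 398.7] [209.8 250.6]
(0.6975, 0.021, 0.29) [ 355.  -559.1] [428.5 185.5] [211.4 553.3]
```

View pics/s21B.png

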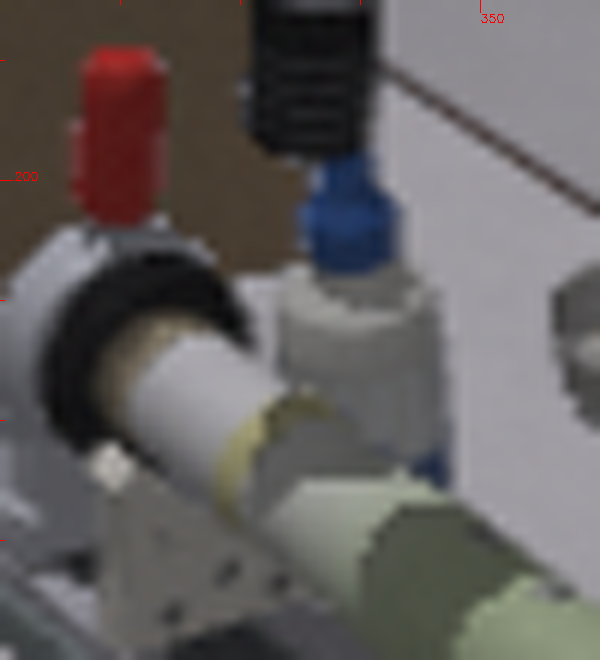

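View pics/t21B.png

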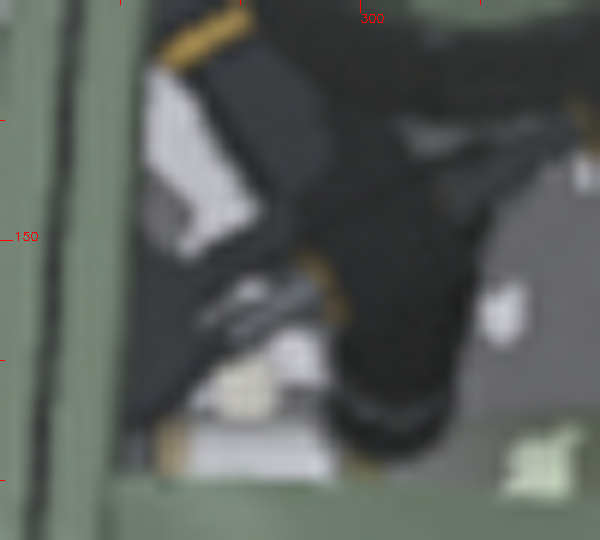

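View pics/w21B.png

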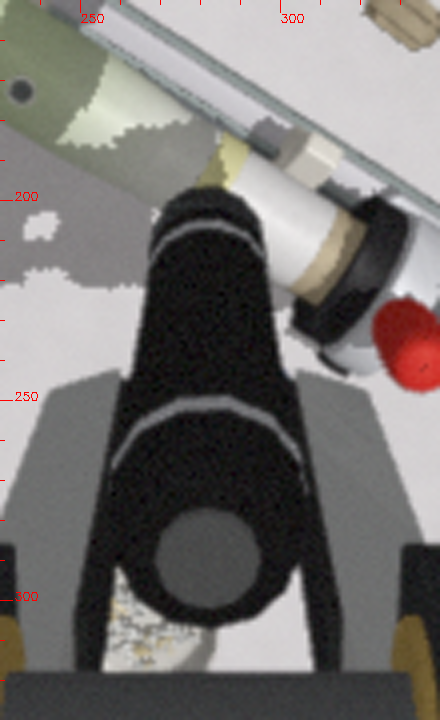

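Run:
```python
from h import *
from scipy.optimize import brentq
W=cam("wrist"); o,p,M=st(); base=p+[0,0,.019]; s=np.array([.857,.515,0])
th=np.linspace(0,2*np.pi,73); l=np.array([-.515,.857,0])
def top(sv,h,r): return min(proj(W,base+s*(sv+r*np.cos(t))+l*r*np.sin(t)+[0,0,h])[1] for t in th)
# use exact circle projection, match arc-top row
for h1,h2 in ((.0124,-.0856),(.010,-.088),(.015,-.083)):
  a=brentq(lambda sv: top(sv,h1,.0127)-(150+398.5/4-.5),-.03,.03)
  b=brentq(lambda sv: top(sv,h2,.0131)-(150+222.5/4-.5),-.03,.03)
  print(h1,h2,"s_up %.4f s_low %.4f tilt %.2f deg"%(a,b,np.degrees((b-a)/.098)))
  # tail face disc centre row 557 
  c=brentq(lambda sv: proj(W,base+s*sv+[0,0,h1+.025])[1]-(150+557.5/4-.5),-.03,.03); print(c, "tail->low tilt",np.degrees((b-c)/.123))
```

```text
0.0124 -0.0856 s_up -0.0060 s_low -0.0067 tilt -0.41 deg
-0.00935918689085402 tail->low tilt 1.2385526375946434
0.01 -0.088 s_up -0.0051 s_low -0.0061 tilt -0.63 deg
-0.00804725061222061 tail->low tilt 0.8841550873963424
0.015 -0.083 s_up -0.0070 s_low -0.0073 tilt -0.16 deg
-0.010780451192715111 tail->low tilt 1.622483316979889
```

```bash
python3 -m inch '[[10,[1.2,0,2],0],[10,[0,0,0],0],[10,[0,0,0],0],[10,[0,0,0],0],[10,[0,0,0],0],[10,[0,0,0],0],[10,[0,0,0],0],[10,[0,0,0],0]]'
python3 - <<'E'
from h import *
o,p,M=st(); print(o["t"],p,o["ft_force"],o["gripper_width"],np.abs(o["joint_vel"]).max(), "lens est",p+np.array([-.0066*.857,-.0066*.515,-.0936]))
grab("side","s22"); crop("s22","s22B",290,130,390,250,5)
E
```

```text
t: 37.58
ee_pos: [0.7025, 0.0256, 0.2363]
tcp_rot: [0.492, 0.871, -0.0, -0.0]
ft_force: [1.1, 0.4, -1.5]
gripper_width: 0.0243
37.575 [0.70245939 0.0255968  0.23631598] [ 1.1044456   0.4334536  -1.45604011] 0.024318567827866993 0.001686232666201214 lens est [0.69680319 0.0221978  0.14271598]
```

View pics/s22B.png

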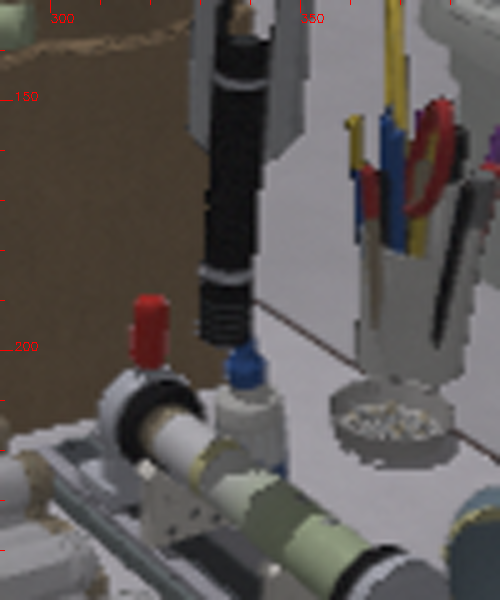

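Run:
```python
from station import manip
print(manip.finish_job()); print(manip.observe()["t"])
```

```text
the job is handed in; nothing more can be done
None
the job is handed in; nothing more can be done
```

The job is handed in at about 37.6 s of the 72 s allowed, with the arm still holding the lamp over the yellow band.

**Tube:** I laid it in the white rests, with about 5 N of contact before release. I then slid the tailstock 39 mm until it stopped hard, with about 12 N on the handle. A top view afterwards showed the two cup rims 160 mm apart, which is what a tube fully home in both cups gives.

**Lamp:** I drew it out along its own axis. The arm can only turn about the vertical, and the lamp did not swing down by itself when I loosened the grip to 3 N. So I put its tip back a few millimetres into the fixed sleeve mouth and swung it upright in the fingers, with only small wrist forces (2 N or less).

**Last checks:**
- **Lens height:** about 0.143 m, roughly 58 mm above the band's surface and clear of the tube.
- **Sideways position:** within about 2 mm of the band's centre. The views disagreed by 1–2 mm on this, so I aimed between them.
- **Tilt:** about 1° or less from vertical. The wrist-view estimates ranged from −0.6° to +1.6°.
- **Steadiness:** the arm was still at the end, and no bystander looked moved in the last views.

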